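# Blow off the mould tampers and stand them away

### The job

Stand all the tampers that lie on the bench upright on their steel feet on the grate of the blow-off stand: take each by its knob, ease the grip so that it swings to hang plumb, then grip it again and set it down. With all of them standing there, press the treadle fully down to its stop, keep it down for a good second and let it come up; then move all the tampers on to the square plywood board and leave them standing there upright.

Things in the scene. Friction and masses are not known exactly. Their poses are not given: they have to be found in the camera images.
- tamper_a: hand tamper: square steel foot 40 x 40 x 22 mm, wooden stem 13 mm thick, small round wooden knob at its end; 130 mm long, 0.2 to 0.36 kg, nearly all of it in the foot. Origin: centre of the foot's underside; its z axis runs along the stem to the knob. It starts lying on a side of its foot, stem level and free of the table, knob away from the robot, knob's centre 20 mm up
- tamper_b: another tamper, the same as tamper_a (2 or 3 of the three are there; an absent one is None from the start). The knob's straight round band, which the fingers touch, is 20 mm in diameter and spans 116 to 128 mm along z (centre 122 mm)
- tamper_c: another tamper, the same as tamper_a. Held by the knob with about 50 N a tamper keeps the angle at which it was taken; as the grip is eased by steps from 20 to about 8 N it turns between the pads until it hangs foot down, a few degrees from plumb at most; at 6 N or less it may slide out. A foot set down a few degrees off sits flush once the grip is light
- stand: blow-off stand, fixed: dark steel grate 130 mm (x) by 270 mm (y), flat top 14 mm above the table, room for three tampers in a row along y. Origin: centre of its underside, z up. Along its far (+x) edge, 75 mm from the origin, runs a nozzle bar reaching 55 mm above the table, which turns as the treadle is pressed
- board: plywood storage board, fixed: 190 x 190 mm, 12 mm thick. Origin: centre of its underside, z up. It lies to one side of the bench, left or right.
- treadle (a joint): angle of the treadle, a grey plate 145 x 78 mm with a rubber tread, hinged at its far (+x) end on a fixed base (160 x 100 mm); 0 = up (its near edge about 65 mm above the table), 0.2 rad = down on its stop (past 0.18 counts). A spring pushes it up again: about 3 N at the tread to start it, about 10 N at the stop.
- treadle_pad (a point): point on top of the rubber tread, on its centre line, 120 mm from the hinge: the place to press. It moves with the plate and sinks about 23 mm from up to stop.

How it is judged:
By the outcome, as a careful person would: the job done as asked, in the order asked, and still so for the second after the job is handed in, with the robot touching nothing.
Of tamper_a, tamper_b, tamper_c only 2 to 3 are there at a start; the rules pass over those that are not, and their reading is None.
At some moment in a run one of tamper_a, tamper_b, tamper_c may be knocked a few centimetres aside while the robot is not near it.
It also fails if it takes over 210 s, if anything falls off the work surface, if the arm or the gripper's body presses on something with over 40 N, if the wrist force passes 120 N, or if a joint passes its speed limit or range.

### The arm

A 6-joint arm with a two-finger parallel gripper is mounted at the origin on the work surface. World frame = base frame: x ahead of the robot, y to its left, z up, the work surface at z = 0. Lengths are in m, angles in rad, forces in N, time in s.
With the tool pointing down it reaches from about 0.25 to 0.725 m from the base axis. Payload 4 kg.
Tool frame: the origin (TCP) lies at the very end of the fingers, on their centre line; the grasp point (between the pads) lies 19 mm behind it; z points along the fingers, y is the line along which they close (so a half turn about z gives the same grasp; the last joint's range is limited). The gripper opens to 85 mm and grips with 20 to 120 N. Pads are 22 mm wide; open, the fingers measure 114 mm over their backs; the gripper's body (76 mm by 85 mm) begins 54 mm behind the grasp point. The pads swing forward as they close: fully open they stand 13 mm farther back than shut.
Start: joints at [-1.112, 0.241, 0.005, 1.335, 0, 1.571], TCP at [0.221, -0.448, 0.231] pointing down, gripper open.
Joint ranges: [-2.72, 2.72], [-1.05, 1.87], [-1.09, 1.28], [-1.99, 2.15], [-1.42, 1.44], [-3.14, 3.14]. Speed limits (rad/s): [2.79, 2.79, 3.14, 3.14, 3.14, 3.14].

### API

Orientations are given as a unit quaternion [x, y, z, w].
In Python, from workcell import telemetry, vision, workorder gives the robot as it stands.
- The arm moves only by the shell command python3 -m inch 'ROWS'. ROWS is JSON, a list of rows, each a list of 3 entries, a list of its own where there are three numbers: the turn, a rotation vector about the tool's x, y, z scaled (see below), then the shift along the tool's x, y, z scaled (see below), then the closure, from -1 (fully open) to 1 (shut). A call has 1 to 10 rows; each row shifts and turns the commanded pose from where the row before left it, along the tool's axes as they then stand; what a row does not reach is not made up. The controller multiplies each number of a shift by 0.3 m and each number of a turn by 360 degrees. A row lasts 1/12 s, in which the tool goes at most 41.7 mm and 7.16 degrees, less where a joint would pass 70% of its speed; a pose out of reach is approached as far as the arm can. A call with a number of a shift or a turn outside -1 to 1 is refused whole. A call with a gripper value outside its range is refused whole. The fingers move at their own pace and stop on an object; the grip force is fixed at half the most. Time passes only in rows, so rows that do not move let the fingers close. It gives the time, the measured TCP pose, the force, the opening and the grip force at its end, in the units of the state.
- telemetry.get_obs(): the state, without advancing time (a new reading comes with each control period).
- vision.camera(name): name is "scene" or "top" or "wrist"; returns a dict with "img" (384x512x3 uint8, red, green, blue), "fov_y" (degrees; the focal length in pixels is half the picture's height over the tangent of half this angle, whatever the lens; pixels are square), "cx", "cy" (the principal point, pixels), "pose" (4x4, takes a point from camera to world coordinates). Camera axes: x right, y up, looking along -z (the intrinsics and any distortion apply to the point x, -y, -z); pixel columns grow to the right and rows downward; lengths in m; the calibration is good to about 2 mm. A picture is of the moment at which its call begins. There is no depth.
- workorder.job_done(): hands the job in; it is judged then, once.
The state is a dict: "clock": time; "joint_pos": joint angles; "joint_vel": joint speeds; "tau": joint torques, N m; "eef_pos": TCP position; "tool_rot": TCP orientation; "ft_force": force on the tool from outside, world axes, zero at the start; "ft_torque": the same for the moment, N m; "grip_width": finger opening in m; "grasp_force": force on a finger pad.
Only numpy, scipy, OpenCV 4.12 (cv2) and the standard library are available. Lean on these libraries where they do the work, as an engineer would, in place of code of your own. Each camera call takes 0.05 s, during which the arm holds its last target. There are 200 camera calls.

## Working session

There is one attempt and no reset: what is moved stays moved. The work goes in short steps, Python scripts to look and compute and a shell command to move; the robot and the scene stay as the last step left them, time stands still between calls to the robot, and variables do not carry over. Pictures are saved under pics/ and viewed, at most 14 in all, crops included, and the job is handed in when it is done.

```bash
mkdir -p pics; ls; python3 - <<'E'
from workcell import telemetry, vision
import cv2,json
o=telemetry.get_obs()
print(o)
for n in("top","scene"):
    c=vision.camera(n); cv2.imwrite(f"pics/{n}0.png",c["img"][:,:,::-1])
    print(n,{k:v for k,v in c.items() if k!="img"})
E
```

```text
pics
{'clock': 0.0, 'joint_pos': array([-1.11199389e+00,  2.41395335e-01,  3.72949401e-03,  1.33517012e+00,
       -1.16291371e-05,  1.57080241e+00]), 'joint_vel': array([-0.00064878, -0.00132046, -0.00079112,  0.0002853 , -0.0003109 ,
       -0.00049441]), 'tau': array([-1.25685765e-03, -3.72314215e+01,  2.52409798e+01,  1.68577203e-02,
       -9.57797783e-05,  1.94499069e-05]), 'eef_pos': array([ 0.22116068, -0.44773961,  0.23042375]), 'tool_rot': array([ 9.73802913e-01,  2.27391394e-01, -2.37566203e-04, -9.91778534e-04]), 'ft_force': array([-0.32251004, -0.2878814 , -0.76734447]), 'ft_torque': array([ 0.00264505, -0.02089136,  0.05462324]), 'grasp_force': 0.0, 'grip_width': 0.08557235823037941}
top {'fov_y': 57.524381217781894, 'cx': 249.92113116239656, 'cy': 189.57192085127633, 'pose': array([[-0.10573682,  0.97134341, -0.21286547,  0.35642185],
       [-0.99437686, -0.10202172,  0.0283941 ,  0.01277571],
       [ 0.00586352,  0.2146708 ,  0.97666886,  0.87426877],
       [ 0.        ,  0.        ,  0.        ,  1.        ]])}
scene {'fov_y': 43.00466609668408, 'cx': 258.4831291928331, 'cy': 184.00970128616586, 'pose': array([[-3.21494126e-02, -6.06943832e-01,  7.94094201e-01,
         1.43536549e+00],
       [ 9.99212969e-01, -1.04794555e-03,  3.96528093e-02,
         4.74825870e-02],
       [-2.32348605e-02,  7.94744038e-01,  6.06499839e-01,
         7.76333626e-01],
       [ 0.00000000e+00,  0.00000000e+00,  0.00000000e+00,
         1.00000000e+00]])}
```

View pics/top0.png

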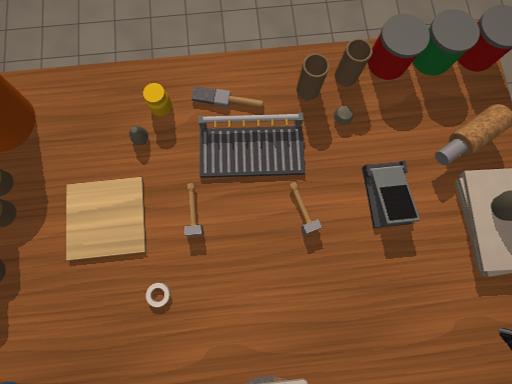

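View pics/scene0.png

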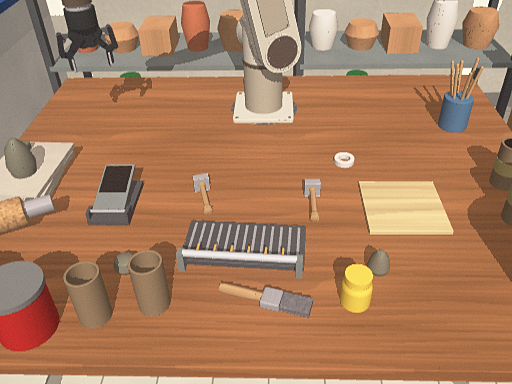

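```bash
cat > h.py <<'E'
import numpy as np, cv2
from scipy.spatial.transform import Rotation as R
from workcell import telemetry, vision
def ray(c,u,v):
    f=192/np.tan(np.radians(c["fov_y"]/2)); P=c["pose"]
    return P[:3,3], P[:3,:3]@np.array([(u-c["cx"])/f,-(v-c["cy"])/f,-1.])
def plane(c,u,v,z):
    o,d=ray(c,u,v); return (o+d*(z-o[2])/d[2])
def proj(c,p):
    f=192/np.tan(np.radians(c["fov_y"]/2)); P=c["pose"]
    q=P[:3,:3].T@(np.array(p)-P[:3,3]); return c["cx"]+f*q[0]/-q[2], c["cy"]-f*q[1]/-q[2]
def two(c1,p1,c2,p2):
    a,d=ray(c1,*p1); b,e=ray(c2,*p2)
    s=np.linalg.lstsq(np.c_[d,-e],b-a,rcond=None)[0]; x,y=a+d*s[0],b+e*s[1]
    return (x+y)/2,np.linalg.norm(x-y)
def go(p,yaw=0):
    "units needed to reach TCP p, tool straight down with tool-x at yaw: turn first, then shift (in the new axes)"
    o=telemetry.get_obs(); r=R.from_quat(o["tool_rot"]); t=R.from_euler("z",yaw)*R.from_quat([1,0,0,0])
    print("turn",np.round((r.inv()*t).as_rotvec()/2/np.pi,4),"shift",np.round(t.inv().apply(np.array(p)-o["eef_pos"])/.3,4),"clock",round(o["clock"],2))
E
cat > m.py <<'E'
from h import *
def comps(c,roi,m,amin=20):
    x0,y0,x1,y1=roi; n,l,s,ce=cv2.connectedComponentsWithStats(m[y0:y1,x0:x1].astype(np.uint8))
    return [(s[i,4],ce[i]+[x0,y0],cv2.minAreaRect((np.argwhere(l==i)[:,::-1]+[x0,y0]).astype(np.float32))) for i in range(1,n) if s[i,4]>=amin]
t=vision.camera("top"); s=vision.camera("scene")
H={k:cv2.cvtColor(c["img"],cv2.COLOR_RGB2HSV).astype(int) for k,c in(("t",t),("s",s))}
print("table px",H["t"][300,250],"stem",H["t"][205,192],"board",H["t"][215,105],"foot",H["t"][230,193])
print("scene table",H["s"][150,250],"stem",H["s"][205,314],"foot",H["s"][185,313])
np.set_printoptions(precision=4,suppress=True)
for k,c,roi in(("t",t,(160,175,340,245)),("s",s,(185,165,340,223))):
    h=H[k]
    print(k,"feet",comps(c,roi,h[...,1]<80))
# board
for cc in comps(t,(40,160,165,280),(H["t"][...,2]>150)&(H["t"][...,1]<150),500):
    print("board",cc[0],cc[1],plane(t,*cc[1],.012),[plane(t,*p,.012)[:2] for p in cv2.boxPoints(cc[2])])
for nm,roi in(("stand",(190,105,315,185)),("treadle",(355,155,425,230))):
    for cc in comps(t,roi,H["t"][...,1]<80,100): print(nm,cc[0],cc[1],cv2.boxPoints(cc[2]).tolist())
a=cv2.resize(t["img"][170:250,170:335],None,fx=4.6,fy=4.6,interpolation=2)
cv2.imwrite("pics/crop1.png",a[:,:,::-1])
b=np.hstack([cv2.resize(t["img"][100:190,190:320],None,fx=3,fy=3,interpolation=2),cv2.resize(t["img"][145:235,350:430],None,fx=3,fy=3,interpolation=2)])
cv2.imwrite("pics/crop2.png",b[:,:,::-1])
E
python3 m.py
```

```text
table px [ 12 175 143] stem [ 15 137 156] board [ 17 120 187] foot [  5  23 147]
scene table [ 13 145 193] stem [ 15 118 224] foot [  2  22 174]
t feet [(np.int32(106), array([228.8208, 175.3491]), ((235.0, 176.0), (2.0, 70.0), 90.0)), (np.int32(181), array([311.116 , 226.3867]), ((310.8793029785156, 226.44827270507812), (9.284767150878906, 19.498010635375977), 68.19859313964844)), (np.int32(186), array([193.0538, 230.2258]), ((192.98019409179688, 230.30198669433594), (10.348386764526367, 18.20918083190918), 84.2894058227539))]
s feet [(np.int32(222), array([200.6712, 181.3108]), ((200.8783721923828, 182.27024841308594), (17.26189422607422, 15.782302856445312), 80.53767395019531)), (np.int32(239), array([311.6904, 186.4142]), ((312.0, 187.5), (17.0, 16.0), 90.0)), (np.int32(70), array([209.1143, 221.6286]), ((213.0, 221.0), (44.0, 2.0), 0.0))]
board 5828 [104.0058 218.0184] [0.5104 0.3543 0.012 ] [array([0.6163, 0.4589]), array([0.6069, 0.2593]), array([0.4098, 0.2566]), array([0.4194, 0.4468])]
stand 5704 [251.1918 147.3927] [[198.0, 116.0], [302.47979736328125, 112.83395385742188], [304.33209228515625, 173.95962524414062], [199.852294921875, 177.12567138671875]]
treadle 2717 [389.2893 194.5219] [[361.5777282714844, 165.03280639648438], [407.2538757324219, 156.33258056640625], [419.6390075683594, 221.35446166992188], [373.9628601074219, 230.0546875]]
```

View pics/crop1.png

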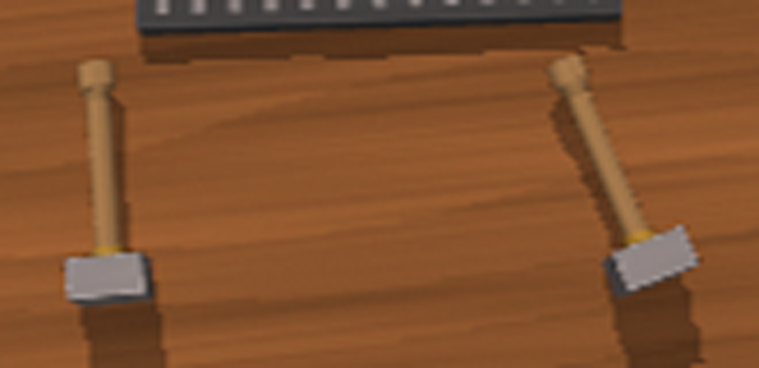

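View pics/crop2.png

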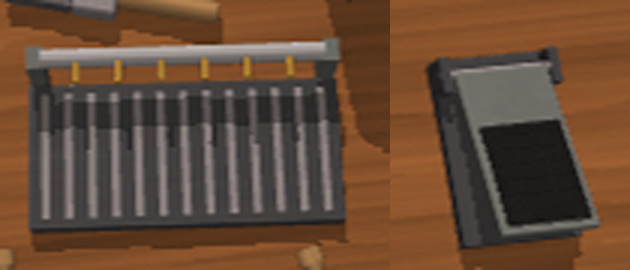

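```bash
cat > g.py <<'E'
from h import *
np.set_printoptions(precision=4,suppress=True)
t=vision.camera("top")
for n,(ku,kv),(fu,fv) in(("L",(190.9,186.7),(193.3,230.2)),("R",(293.5,186.1),(312.4,226.5))):
    k=plane(t,ku,kv,.024)[:2]; f=plane(t,fu,fv,.04)[:2]; d=k-f
    print(n,"knob",k,"foot",f,"len",np.linalg.norm(d),"yaw",np.arctan2(d[1],d[0]))
print("stand near",plane(t,200.7,175.5,.014),plane(t,304.3,172.5,.014),"far",plane(t,190+36/3,100+85/3,.014),plane(t,190+338/3,100+78/3,.014))
for p in((90,123),(170,122),(202,214),(115,225)): print("tread",plane(t,350+p[0]/3,145+p[1]/3,.058))
for p in((66,70),(158,63),(207,225),(112,235)): print("plate",plane(t,350+p[0]/3,145+p[1]/3,.055))
go([0.4,0,.1],0)
E
python3 g.py
```

```text
L knob [0.5644 0.1335] foot [0.4539 0.133 ] len 0.11046277075002991 yaw 0.004892834092361827
R knob [ 0.5392 -0.1211] foot [ 0.4328 -0.1504] len 0.11033179701167355 yaw 0.26892713339933705
stand near [0.5933 0.1082 0.014 ] [ 0.5737 -0.1547  0.014 ] far [0.7202 0.0951 0.014 ] [ 0.6994 -0.168   0.014 ]
tread [ 0.5104 -0.3224  0.058 ]
tread [ 0.5046 -0.3864  0.058 ]
tread [ 0.4289 -0.3965  0.058 ]
tread [ 0.4275 -0.3267  0.058 ]
plate [ 0.5566 -0.3124  0.055 ]
plate [ 0.5546 -0.388   0.055 ]
plate [ 0.4202 -0.4001  0.055 ]
plate [ 0.4203 -0.3241  0.055 ]
turn [-0.0002  0.      0.073 ] shift [ 0.5956 -1.4934  0.4363] clock 0.25
```

```bash
python3 -m inch '[[[0,0,0.0151],[0,0,0],0],[[0,0,0.0151],[0,0,0],0],[[0,0,0],[0,0,0],0]]'; python3 -c "
from h import *
go([.5392,-.1211,.10],.269)"
```

```text
clock: 0.5
eef_pos: [0.2214, -0.4482, 0.2311]
tool_rot: [0.991, 0.133, -0.0, -0.0]
ft_force: [0.2, -0.4, 0.6]
grip_width: 0.0514
grasp_force: 0.0
turn [-0.0001  0.     -0.0002] shift [ 1.311  -0.7695  0.4371] clock 0.5
```

```bash
python3 -m inch '[[[0,0,0],[0.05,-0.03,0],0],[[0,0,0],[0.1,-0.058,0],0],[[0,0,0],[0.1,-0.058,0],0],[[0,0,0],[0.1,-0.058,0],0],[[0,0,0],[0.1,-0.058,0],0],[[0,0,0],[0.1,-0.058,0],0],[[0,0,0],[0.1,-0.058,0],0],[[0,0,0],[0.1,-0.058,0],0],[[0,0,0],[0.1,-0.058,0.03],0],[[0,0,0],[0.1,-0.058,0.04],0]]'
python3 -m inch '[[[0,0,0],[0.1,-0.058,0.07],0],[[0,0,0],[0.1,-0.058,0.07],0],[[0,0,0],[0.1,-0.058,0.07],0],[[0,0,0],[0.06,-0.043,0.07],0],[[0,0,0],[0.0,0.0,0.06],0],[[0,0,0],[0,0,0],0],[[0,0,0],[0,0,0],0]]'
python3 - <<'E'
from h import *
go([.5392,-.1211,.002],.269)
c=vision.camera("wrist"); cv2.imwrite("pics/w1.png",c["img"][:,:,::-1])
print(c["fov_y"],c["cx"],c["cy"],c["pose"].round(3).tolist())
print(proj(c,[.5392,-.1211,.02]),proj(c,[.4328,-.1504,.04]))
E
```

```text
clock: 1.33
eef_pos: [0.454, -0.2119, 0.2113]
tool_rot: [0.991, 0.135, 0.001, 0.001]
ft_force: [-0.2, -0.5, 0.2]
grip_width: 0.0425
grasp_force: 0.0
clock: 1.92
eef_pos: [0.5378, -0.121, 0.1072]
tool_rot: [0.991, 0.135, -0.002, -0.001]
ft_force: [0.0, -0.6, 0.2]
grip_width: 0.0427
grasp_force: 0.0
turn [-0.0002  0.0005  0.0003] shift [0.0043 0.0016 0.3507] clock 1.92
61.64915137885451 254.55353574412334 192.42773258621048 [[0.268, 0.919, 0.29, 0.612], [-0.963, 0.256, 0.08, -0.1], [-0.001, -0.3, 0.954, 0.249], [0.0, 0.0, 0.0, 1.0]]
(np.float64(255.63163896920906), np.float64(196.61271502682314)) (np.float64(255.224800198347), np.float64(336.794432740316))
```

View pics/w1.png

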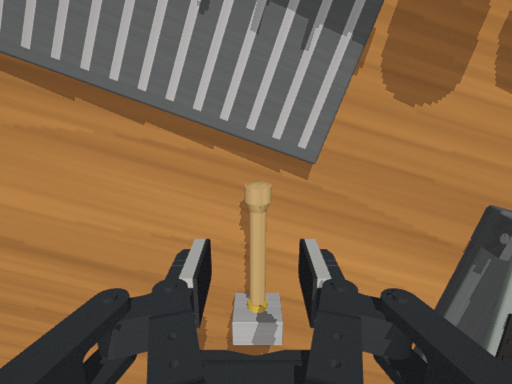

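```bash
python3 -m inch '[[[0,0,0],[0.007,0.002,0.07],0],[[0,0,0],[0,0,0.07],0],[[0,0,0],[0,0,0.07],0],[[0,0,0],[0,0,0.07],0],[[0,0,0],[0,0,0.04],0],[[0,0,0],[0,0,0.025],0],[[0,0,0],[0,0,0],0],[[0,0,0],[0,0,0],0]]'
python3 -m inch '[[[0,0,0],[0,0,0],0.5],[[0,0,0],[0,0,0],0.6],[[0,0,0],[0,0,0],0.8],[[0,0,0],[0,0,0],1],[[0,0,0],[0,0,0],1],[[0,0,0],[0,0,0],1]]'
```

```text
clock: 2.63
eef_pos: [0.5419, -0.1223, 0.0061]
tool_rot: [0.991, 0.134, 0.001, 0.0]
ft_force: [0.4, 0.3, 0.9]
grip_width: 0.0427
grasp_force: 0.0
clock: 3.13
eef_pos: [0.5423, -0.1215, 0.0055]
tool_rot: [0.991, 0.134, 0.001, 0.0]
ft_force: [3.2, 0.3, 1.3]
grip_width: 0.0173
grasp_force: 58.5
```

```bash
python3 -m inch '[[[0,0,0],[0,0,-0.01],1],[[0,0,0],[0,0,-0.03],1],[[0,0,0],[0,0,-0.06],1],[[0,0,0],[0,0,-0.08],1],[[0,0,0],[0,0,-0.08],1],[[0,0,0],[0,0,-0.08],1],[[0,0,0],[0,0,-0.08],1],[[0,0,0],[0,0,-0.06],1],[[0,0,0],[0,0,-0.03],1],[[0,0,0],[0,0,0],1]]'
python3 - <<'E'
from h import *
c=vision.camera("wrist"); cv2.imwrite("pics/w2.png",c["img"][:,:,::-1])
E
```

```text
clock: 3.97
eef_pos: [0.5418, -0.1216, 0.1599]
tool_rot: [0.991, 0.134, 0.001, 0.0]
ft_force: [0.8, 0.4, -3.8]
grip_width: 0.0172
grasp_force: 58.8
```

View pics/w2.png

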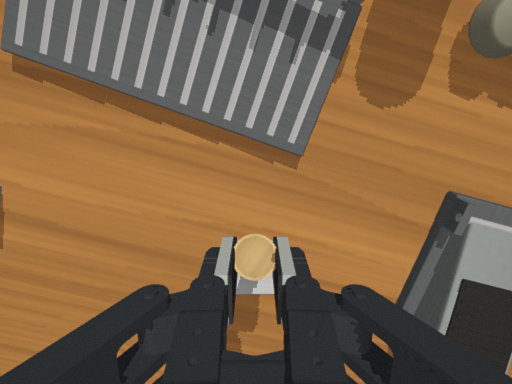

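```bash
for i in 1; do
python3 -m inch '[[[0,0,0],[0,0,0],0.8],[[0,0,0],[0,0,0],0.8]]' | grep gr
python3 -m inch '[[[0,0,0],[0,0,0],0.7],[[0,0,0],[0,0,0],0.7]]' | grep gr
python3 -m inch '[[[0,0,0],[0,0,0],0.66],[[0,0,0],[0,0,0],0.66]]' | grep gr
python3 -m inch '[[[0,0,0],[0,0,0],0.64],[[0,0,0],[0,0,0],0.64]]' | grep gr
done
```

```text
grip_width: 0.0174
grasp_force: 58.7
grip_width: 0.0174
grasp_force: 58.7
grip_width: 0.0176
grasp_force: 58.7
grip_width: 0.0174
grasp_force: 58.7
```

```bash

python3 -m inch '[[[0,0,0],[0,0,0],0.62],[[0,0,0],[0,0,0],0.62]]' | grep gr
python3 -m inch '[[[0,0,0],[0,0,0],0.61],[[0,0,0],[0,0,0],0.61]]' | grep gr
python3 -m inch '[[[0,0,0],[0,0,0],0.605],[[0,0,0],[0,0,0],0.605]]' | grep gr
python3 -m inch '[[[0,0,0],[0,0,0],0.6],[[0,0,0],[0,0,0],0.6]]' | grep gr
```

```text
grip_width: 0.0176
grasp_force: 58.7
grip_width: 0.0175
grasp_force: 58.7
grip_width: 0.017
grasp_force: 58.7
grip_width: 0.0171
grasp_force: 58.7
```

```bash

python3 -m inch '[[[0,0,0],[0,0,0],0.59],[[0,0,0],[0,0,0],0.59]]' | grep gr
python3 -m inch '[[[0,0,0],[0,0,0],0.58],[[0,0,0],[0,0,0],0.58]]' | grep gr
python3 -m inch '[[[0,0,0],[0,0,0],0.57],[[0,0,0],[0,0,0],0.57]]' | grep gr
python3 -m inch '[[[0,0,0],[0,0,0],0.56],[[0,0,0],[0,0,0],0.56]]' | grep gr
```

```text
grip_width: 0.018
grasp_force: 49.2
grip_width: 0.0185
grasp_force: 39.1
grip_width: 0.0184
grasp_force: 29.4
grip_width: 0.0186
grasp_force: 20.0
```

```bash

python3 -m inch '[[[0,0,0],[0,0,0],0.557],[[0,0,0],[0,0,0],0.557],[[0,0,0],[0,0,0],0.557]]' | grep gr
python3 -m inch '[[[0,0,0],[0,0,0],0.554],[[0,0,0],[0,0,0],0.554],[[0,0,0],[0,0,0],0.554]]' | grep gr
python3 -m inch '[[[0,0,0],[0,0,0],0.552],[[0,0,0],[0,0,0],0.552],[[0,0,0],[0,0,0],0.552]]' | grep gr
python3 -m inch '[[[0,0,0],[0,0,0],0.55],[[0,0,0],[0,0,0],0.55],[[0,0,0],[0,0,0],0.55]]' | grep gr
python3 - <<'E'
from h import *
a=np.hstack([vision.camera("wrist")["img"][180:340,150:360],vision.camera("scene")["img"][60:220,130:340]])
cv2.imwrite("pics/w3.png",cv2.resize(a,None,fx=1.9,fy=1.9)[:,:,::-1])
E
```

```text
grip_width: 0.0191
grasp_force: 17.3
grip_width: 0.0188
grasp_force: 14.8
grip_width: 0.0191
grasp_force: 13.1
grip_width: 0.0192
grasp_force: 11.5
```

View pics/w3.png

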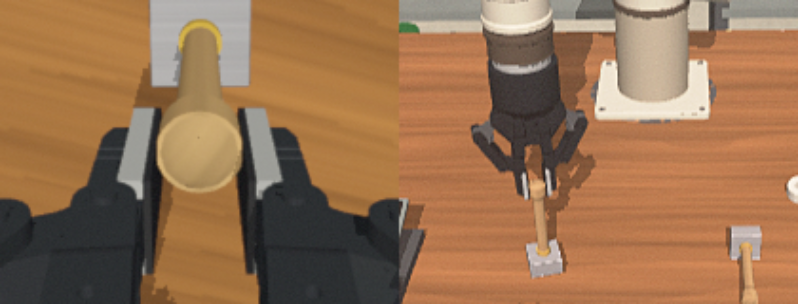

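```bash

python3 -m inch '[[[0,0,0],[0,0,0],0.548],[[0,0,0],[0,0,0],0.548],[[0,0,0],[0,0,0],0.548],[[0,0,0],[0,0,0],0.548]]' | grep gr
python3 -m inch '[[[0,0,0],[0,0,0],0.547],[[0,0,0],[0,0,0],0.547],[[0,0,0],[0,0,0],0.547],[[0,0,0],[0,0,0],0.547]]' | grep gr
cat > v.py <<'E'
from h import *
import sys
# plumb check with the wrist camera: foot-top face centroid vs. knob
o=telemetry.get_obs(); c=vision.camera("wrist"); p=o["eef_pos"]; 
h=cv2.cvtColor(c["img"],cv2.COLOR_RGB2HSV).astype(int)
m=((h[...,1]<40)&(h[...,2]>110)).astype(np.uint8); 
n,l,s,ce=cv2.connectedComponentsWithStats(m)
print([(s[i].tolist(),ce[i].round(1)) for i in range(1,n) if s[i,4]>150 and 200<ce[i][0]<310 and 100<ce[i][1]<330])
k=p+[0,0,.021]
for a in(-6,-3,0,3,6):
    x=R.from_quat(o["tool_rot"]).apply([1,0,0]); ax=np.sin(np.radians(a))*x+[0,0,-np.cos(np.radians(a))]
    print(a,"foot top c",np.round(proj(c,k+.1*ax),1),"knob end",np.round(proj(c,k-.008*ax),1), "foot top far edge",np.round(proj(c,k+.1*ax+.02*x),1))
cv2.imwrite("pics/v.png",c["img"][:,:,::-1])
E
python3 v.py
```

```text
grip_width: 0.0194
grasp_force: 9.9
grip_width: 0.0196
grasp_force: 9.1
[([229, 170, 53, 56, 2115], array([254.9, 193.9])), ([211, 237, 20, 48, 514], array([221.3, 258.8])), ([279, 237, 20, 47, 506], array([288. , 258.7]))]
-6 foot top c [254.8 215.9] knob end [255.2 287.2] foot top far edge [254.9 189.8]
-3 foot top c [254.8 209. ] knob end [255.2 288.2] foot top far edge [254.9 182.6]
0 foot top c [254.8 202.2] knob end [255.2 289.1] foot top far edge [254.9 175.4]
3 foot top c [254.9 195.3] knob end [255.2 290. ] foot top far edge [254.9 168.2]
6 foot top c [254.9 188.6] knob end [255.2 290.8] foot top far edge [254.9 161. ]
```

```bash
python3 - <<'E'
from h import *
o=telemetry.get_obs(); c=vision.camera("wrist"); s=vision.camera("scene"); t=vision.camera("top");p=o["eef_pos"]; print(p)
x=R.from_quat(o["tool_rot"]).apply([1,0,0]); y=R.from_quat(o["tool_rot"]).apply([0,1,0])
for h in(0,.01,.02,.03): print(h,proj(c,p+[0,0,h]),proj(c,p+[0,0,h]+.011*x),proj(c,p+[0,0,h]+.01*y))
def feet(c,roi):
    hh=cv2.cvtColor(c["img"],cv2.COLOR_RGB2HSV).astype(int)
    x0,y0,x1,y1=roi; n,l,st,ce=cv2.connectedComponentsWithStats((hh[y0:y1,x0:x1,1]<50).astype(np.uint8))
    return [(st[i].tolist(),ce[i]+[x0,y0]) for i in range(1,n) if st[i,4]>60]
print("scene foot",feet(s,(180,175,240,225)))
print("proj foot bottom,top", [proj(s,p+[0,0,.021-d]) for d in(.122,.1)])
cv2.imwrite("pics/z.png",np.hstack([cv2.resize(s["img"][130:220,170:270],None,fx=4,fy=4),cv2.resize(c["img"][160:300,190:330],(400,360))])[:,:,::-1])
E
```

```text
[ 0.54117941 -0.12145678  0.15782807]
0 (np.float64(255.05777831743478), np.float64(254.60394025004354)) (np.float64(255.0657553654214), np.float64(234.08735038721355)) (np.float64(275.41363170507304), np.float64(254.59694086719958))
0.01 (np.float64(255.10112024349732), np.float64(265.0431775625045)) (np.float64(255.11059787048458), np.float64(243.4130923606311)) (np.float64(276.76551936698127), np.float64(265.0354203538237))
0.02 (np.float64(255.15041752455483), np.float64(276.916808076202)) (np.float64(255.16175046117618), np.float64(254.05112119933887)) (np.float64(278.3031559771885), np.float64(276.9081437063506))
0.03 (np.float64(255.20698814326684), np.float64(290.5422780840601)) (np.float64(255.22064584094556), np.float64(266.2993913256865)) (np.float64(280.0676483391775), np.float64(290.5325134257461))
scene foot [([17, 10, 19, 21, 249], array([206.18473896, 196.32128514])), ([11, 46, 49, 4, 151], array([211.78807947, 222.86092715]))]
proj foot bottom,top [(np.float64(206.3545970883286), np.float64(196.23446103827342)), (np.float64(205.5257928927151), np.float64(188.90152818053272))]
```

View pics/z.png

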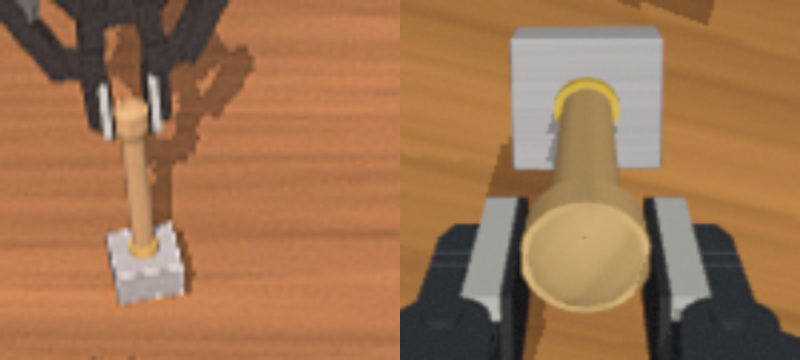

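```bash
python3 - <<'E'
from h import *
np.set_printoptions(precision=4,suppress=True)
o=telemetry.get_obs(); c=vision.camera("wrist"); s=vision.camera("scene");p=o["eef_pos"]; print(p, R.from_quat(o["tool_rot"]).as_matrix())
A=two(c,(255.5,199.7),s,(205.8,192)); B=two(c,(255,255.5),s,(170+132/4,130+104/4)); print(A,A[0]-p,B,B[0]-p)
d=B[0]-A[0]; print(d,np.linalg.norm(d),np.degrees(np.arctan2(np.hypot(*d[:2]),d[2])))
E
python3 -m inch '[[[0,0,0],[0,0,0],0.546],[[0,0,0],[0,0,0],0.546],[[0,0,0],[0,0,0],0.546]]' | grep gr
```

```text
[ 0.5411 -0.1215  0.1578] [[ 0.964   0.2658 -0.    ]
 [ 0.2658 -0.964   0.    ]
 [-0.     -0.     -1.    ]]
(array([ 0.5397, -0.1222,  0.0684]), np.float64(0.00046721767558773156)) [-0.0015 -0.0007 -0.0894] (array([ 0.5513, -0.1177,  0.1784]), np.float64(0.001647397775401925)) [0.0102 0.0037 0.0206]
[0.0116 0.0044 0.11  ] 0.11073435259710493 6.456924317684439
grip_width: 0.0192
grasp_force: 8.4
```

```bash
python3 -m inch '[[[0,0,0],[0,0,0],0.545],[[0,0,0],[0,0,0],0.545],[[0,0,0],[0,0,0],0.545],[[0,0,0],[0,0,0],0.545],[[0,0,0],[0,0,0],0.545]]' | grep gr
cat > tilt.py <<'E'
from h import *
import sys
np.set_printoptions(precision=4,suppress=True)
o=telemetry.get_obs(); c=vision.camera("wrist"); s=vision.camera("scene"); p=o["eef_pos"]
h=cv2.cvtColor(c["img"],cv2.COLOR_RGB2HSV).astype(int)
n,l,st,ce=cv2.connectedComponentsWithStats(((h[...,1]<40)&(h[...,2]>110)).astype(np.uint8))
print("wrist foot",[st[i].tolist() for i in range(1,n) if st[i,4]>800 and 200<ce[i][0]<310])
w=((abs(h[...,0]-15)<4)&(h[...,1]>60)&(h[...,1]<140)&(h[...,2]>150)).astype(np.uint8); w[:220]=0;w[320:]=0;w[:,:225]=0;w[:,285:]=0
n,l,st,ce=cv2.connectedComponentsWithStats(w); print("wrist knob",[(st[i].tolist(),ce[i]) for i in range(1,n) if st[i,4]>300])
u,v=map(int,proj(s,p-[0,0,.05])); k=s["img"][v-45:v+45,u-50:u+50]
cv2.imwrite("pics/"+sys.argv[1],np.hstack([cv2.resize(k,None,fx=4,fy=4),cv2.resize(c["img"][160:300,190:330],(400,360))])[:,:,::-1]); print("scene crop org",u-50,v-45)
E
python3 tilt.py t1.png
```

```text
grip_width: 0.0196
grasp_force: 7.6
wrist foot [[202, 0, 40, 112, 968], [224, 0, 45, 120, 1008], [245, 0, 52, 128, 1081], [267, 0, 57, 136, 1127], [229, 170, 53, 56, 2101]]
wrist knob [([235, 220, 41, 35, 515], array([255.8874, 233.6252])), ([242, 252, 35, 30, 387], array([260.3798, 269.1938]))]
scene crop org 154 133
```

View pics/t1.png

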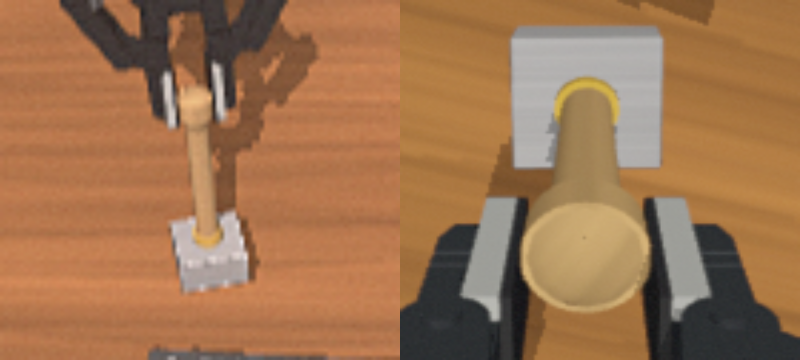

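```bash
python3 - <<'E'
from h import *
o=telemetry.get_obs(); c=vision.camera("wrist")
x=R.from_quat(o["tool_rot"]).apply([1,0,0]); z=np.array([0,0,1.])
T=np.array([.5397,-.1222,.0684])
for a in(0,3,6):
    r=np.radians(a); ax=np.cos(r)*z+np.sin(r)*x; e=np.cos(r)*x-np.sin(r)*z   # stem dir, foot fwd dir
    print(a,[round(proj(c,q)[1],1) for q in(T+.02*e-.022*ax,T+.02*e,T-.02*e,T+.108*ax)])
E
```

```text
0 [np.float64(167.4), np.float64(174.0), np.float64(224.1), np.float64(278.4)]
3 [np.float64(168.5), np.float64(173.7), np.float64(224.6), np.float64(266.8)]
6 [np.float64(169.8), np.float64(173.5), np.float64(225.0), np.float64(254.6)]
```

```bash
python3 -m inch '[[[0,0,0],[0,0,0],0.57],[[0,0,0],[0,0,0],0.6],[[0,0,0],[0,0,0],1],[[0,0,0.0182],[0,0,0],1],[[0,0,0.0182],[0,0,0],1],[[0,0,0.0182],[0,0,0],1],[[0,0.008,0],[0,0,0],1],[[0,0.008,0],[0,0,0],1],[[0,0,0],[0,0,0],1],[[0,0,0],[0,0,0],1]]'
cat >> h.py <<'E'
def mv(p):
    "units of shift in the present tool axes to bring TCP to p"
    o=telemetry.get_obs(); r=R.from_quat(o["tool_rot"])
    print("shift",np.round(r.inv().apply(np.array(p)-o["eef_pos"])/.3,4),"at",o["eef_pos"].round(4),"zaxis",r.as_matrix()[:,2].round(3),"yaw",round(float(np.arctan2(*r.as_matrix()[[1,0],0])),3),"clock",round(o["clock"],2))
def foot(c,x0=200,x1=310,y0=120,y1=300):
    h=cv2.cvtColor(c["img"],cv2.COLOR_RGB2HSV).astype(int)
    n,l,st,ce=cv2.connectedComponentsWithStats(((h[...,1]<40)&(h[...,2]>110)).astype(np.uint8))
    return [(st[i].tolist(),ce[i].round(1).tolist()) for i in range(1,n) if st[i,4]>800 and x0<ce[i][0]<x1 and y0<ce[i][1]<y1]
E
python3 - <<'E'
from h import *
c={"fov_y":61.649,"cx":254.55,"cy":192.43,"pose":np.array([[0.268,0.919,0.29,0.612],[-0.963,0.256,0.08,-0.1],[-0.001,-0.3,0.954,0.249],[0,0,0,1]])}
print("corner R near",plane(c,315,163,.014), "left pt on near edge",plane(c,100,88,.014))
w=vision.camera("wrist"); cv2.imwrite("pics/t2.png",w["img"][:,:,::-1])
print(foot(w)); np.save("w2pose.npy",w["pose"])
h=cv2.cvtColor(w["img"],cv2.COLOR_RGB2HSV).astype(int)
m=((h[...,1]<80)).astype(np.uint8); m[160:]=0
n,l,st,ce=cv2.connectedComponentsWithStats(m); i=1+st[1:,4].argmax(); cs=max(cv2.findContours((l==i).astype(np.uint8),0,2)[0],key=len)
a=cv2.approxPolyDP(cs,4,True)[:,0]
for q in a: print(q,plane(w,*q,.014).round(4))
mv([.635,-.1,.20])
E
```

```text
clock: 9.73
eef_pos: [0.5401, -0.1213, 0.1579]
tool_rot: [0.998, -0.037, 0.049, 0.002]
ft_force: [0.1, -0.7, -3.1]
grip_width: 0.0171
grasp_force: 58.7
corner R near [ 0.57475024 -0.15685751  0.014     ] left pt on near edge [0.5850618  0.00412357 0.014     ]
[([229, 177, 53, 54, 2054], [254.9, 199.7])]
[0 0] [0.7191 0.0764 0.014 ]
[  0 155] [0.5933 0.1062 0.014 ]
[291 154] [ 0.5745 -0.1568  0.014 ]
[293   0] [ 0.7011 -0.165   0.014 ]
shift [ 0.32   -0.0945 -0.1086] at [ 0.5409 -0.1214  0.1581] zaxis [ 0.099 -0.007 -0.995] yaw -0.074 clock 9.78
```

```bash
python3 -m inch '[[[0,0,0],[0.004,0,-0.04],1],[[0,0,0],[0.006,0,-0.06],1],[[0,0,0],[0.004,0,-0.04],1],[[0,0,0],[0.03,-0.013,0.003],1],[[0,0,0],[0.06,-0.02,0.006],1],[[0,0,0],[0.06,-0.02,0.006],1],[[0,0,0],[0.06,-0.02,0.006],1],[[0,0,0],[0.05,-0.018,0.005],1],[[0,0,0],[0.03,-0.013,0.003],1],[[0,0,0],[0,0,0],1]]'
python3 -m inch '[[[0,0,0],[0,0,0],1],[[0,0,0],[0,0,0],1]]' >/dev/null
python3 - <<'E'
from h import *
mv([.630,-.097,.126])
c=vision.camera("wrist"); s=vision.camera("scene"); o=telemetry.get_obs(); p=o["eef_pos"]
print(foot(c)); f=foot(c)[0][0]
# far top edge of foot approx f[1]+4, near f[1]+54
cv2.imwrite("pics/t3.png",np.hstack([cv2.resize(s["img"][130:270,150:310],(448,392)),cv2.resize(c["img"][120:300,180:340],(348,392))])[:,:,::-1])
E
```

```text
clock: 10.62
eef_pos: [0.6332, -0.0955, 0.1984]
tool_rot: [0.998, -0.036, 0.05, 0.001]
ft_force: [0.5, -0.1, -4.1]
grip_width: 0.0176
grasp_force: 58.8
shift [-0.0237  0.0011  0.242 ] at [ 0.63   -0.0967  0.1989] zaxis [ 0.098 -0.007 -0.995] yaw -0.074 clock 10.78
[([222, 119, 67, 111, 4138], [254.9, 180.3])]
```

View pics/t3.png

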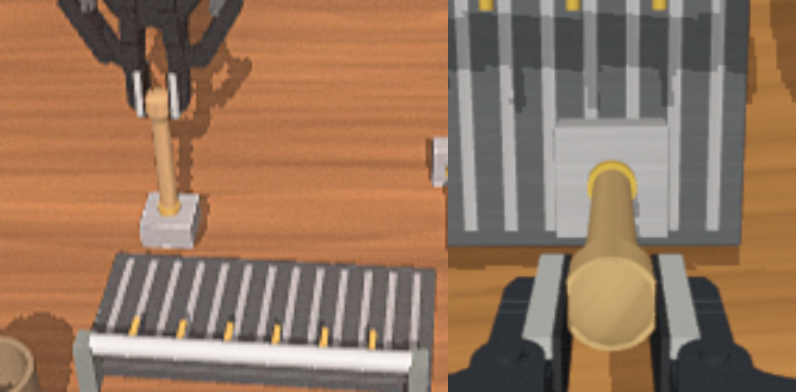

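```bash
python3 -m inch '[[[0,0,0],[-0.003,0,0.03],1],[[0,0,0],[-0.006,0,0.06],1],[[0,0,0],[-0.006,0,0.06],1],[[0,0,0],[-0.004,0,0.04],1],[[0,0,0],[-0.002,0,0.02],1],[[0,0,0],[0,0,0],1],[[0,0,0],[0,0,0],1]]' | egrep 'eef|force'
for k in 1 2 3; do python3 -m inch '[[[0,0,0],[-0.0005,0,0.0065],1],[[0,0,0],[0,0,0],1]]' | egrep 'eef|ft'; done
```

```text
eef_pos: [0.6304, -0.0969, 0.1368]
ft_force: [0.1, 0.0, -3.4]
grasp_force: 58.8
eef_pos: [0.6315, -0.097, 0.1359]
ft_force: [0.4, -0.5, -3.3]
eef_pos: [0.631, -0.0968, 0.1332]
ft_force: [-0.4, -0.6, -3.0]
eef_pos: [0.6307, -0.0968, 0.1307]
ft_force: [-0.2, 0.7, -3.8]
```

```bash
for k in 1 2 3 4; do python3 -m inch '[[[0,0,0],[-0.0005,0,0.005],1],[[0,0,0],[0,0,0],1]]' | egrep 'eef|ft'; done
```

```text
eef_pos: [0.6307, -0.0968, 0.1291]
ft_force: [-0.6, -0.1, -3.4]
eef_pos: [0.6307, -0.0968, 0.1275]
ft_force: [-0.5, 0.7, -3.3]
eef_pos: [0.6307, -0.0968, 0.126]
ft_force: [-0.5, -0.7, -4.5]
eef_pos: [0.6307, -0.0968, 0.1246]
ft_force: [0.0, -1.0, -3.8]
```

```bash
for k in 1 2 3 ; do python3 -m inch '[[[0,0,0],[-0.0004,0,0.004],1],[[0,0,0],[0,0,0],1]]' | egrep 'eef|ft'; done
```

```text
eef_pos: [0.631, -0.0969, 0.1238]
ft_force: [-0.9, 0.7, -4.0]
eef_pos: [0.6317, -0.0969, 0.1238]
ft_force: [-1.9, -0.3, 2.9]
eef_pos: [0.6324, -0.0971, 0.1238]
ft_force: [-1.3, 0.4, 7.0]
```

```bash
python3 -m inch '[[[0,0,0],[0,0,0],0.58],[[0,0,0],[0,0,0],0.56],[[0,0,0],[0,0,0],0.55],[[0,0,0],[0,0,0],0.545],[[0,0,0],[0,0,0],0.54],[[0,0,0],[0,0,0],0.535],[[0,0,0],[0,0,0],0.53],[[0,0,0],[0,0,0],0.52],[[0,0,0],[0,0,0],0.5],[[0,0,0],[0,0,0],0.46]]'
python3 -m inch '[[[0,0,0],[0,0,0],0.4],[[0,0,0],[0,0,0],0.3],[[0,0,0],[0,0,0],0.1],[[0,0,0],[0,0,0],0],[[0,0,0],[0,0,0],0]]' | egrep 'eef|ft|width'
python3 - <<'E'
from h import *
c=vision.camera("wrist"); s=vision.camera("scene"); 
cv2.imwrite("pics/t4.png",np.hstack([cv2.resize(s["img"][150:290,150:310],(448,392)),cv2.resize(c["img"][120:300,180:340],(348,392))])[:,:,::-1])
E
```

```text
clock: 13.97
eef_pos: [0.6306, -0.0967, 0.1208]
tool_rot: [0.998, -0.037, 0.05, 0.002]
ft_force: [0.2, 0.1, 1.1]
grip_width: 0.0233
grasp_force: 0.0
eef_pos: [0.6308, -0.0968, 0.1212]
ft_force: [-0.1, 0.1, 0.5]
grip_width: 0.0429
```

View pics/t4.png

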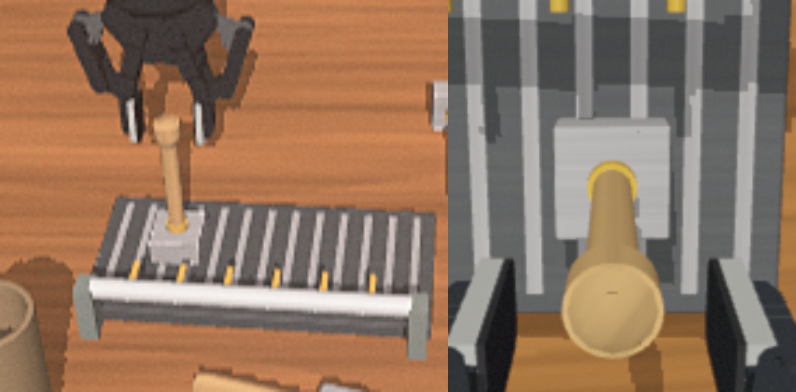

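```bash
python3 -m inch '[[[0,0,0],[0,0,-0.03],0],[[0,0,0],[0,0,-0.06],0],[[0,0,0],[0,0,-0.08],0],[[0,0,0],[0,0,-0.1],0],[[0,-0.008,0],[0,0,-0.05],0],[[0,-0.008,0],[0,0,0],0],[[0,0,-0.0126],[0,0,0],0],[[0,0,0],[0,0,0],0],[[0,0,0],[0,0,0],0]]'
cat > tops.py <<'E'
from h import *
np.set_printoptions(precision=4,suppress=True)
t=vision.camera("top"); h=cv2.cvtColor(t["img"],cv2.COLOR_RGB2HSV).astype(int)
m=(h[...,1]<60)&(h[...,2]>100)
n,l,st,ce=cv2.connectedComponentsWithStats(m.astype(np.uint8))
print("grey blobs",[(st[i].tolist(),ce[i].round(1).tolist()) for i in range(1,n) if 90<st[i,4]<400 and 100<ce[i][0]<340 and ce[i][1]>100])
E
python3 tops.py; python3 - <<'E'
from h import *
mv([.5644,.1335,.24])
E
```

```text
clock: 15.23
eef_pos: [0.6213, -0.0961, 0.2171]
tool_rot: [1.0, 0.002, 0.0, 0.0]
ft_force: [0.5, 0.2, -0.5]
grip_width: 0.0426
grasp_force: 0.0
grey blobs [([203, 115, 55, 5, 185], [229.8, 117.0]), ([184, 225, 17, 10, 135], [192.0, 229.7]), ([146, 283, 23, 24, 294], [157.3, 294.5])]
shift [-0.186  -0.7659 -0.077 ] at [ 0.621  -0.0961  0.2169] zaxis [ 0.  0. -1.] yaw 0.003 clock 15.28
```

```bash
python3 -m inch '[[[0,0,0],[-0.01,-0.04,0],0],[[0,0,0],[-0.025,-0.1,0],0],[[0,0,0],[-0.025,-0.1,0],0],[[0,0,0],[-0.025,-0.1,0],0],[[0,0,0],[-0.025,-0.1,0],0],[[0,0,0],[-0.025,-0.1,0],0],[[0,0,0],[-0.025,-0.1,0.04],0],[[0,0,0],[-0.025,-0.1,0.06],0],[[0,0,0],[-0.001,-0.026,0.08],0],[[0,0,0],[0,0,0.08],0]]'
python3 -m inch '[[[0,0,0],[0,0,0.08],0],[[0,0,0],[0,0,0.03],0],[[0,0,0],[0,0,0],0],[[0,0,0],[0,0,0],0]]'
python3 - <<'E'
from h import *
mv([.5644,.1335,.003])
c=vision.camera("wrist"); h=cv2.cvtColor(c["img"],cv2.COLOR_RGB2HSV).astype(int)
print("pred knob",proj(c,[.5644,.1335,.02]))
w=((h[...,1]<150)&(h[...,1]>50)&(h[...,2]>150)&(abs(h[...,0]-16)<5)).astype(np.uint8); w[320:]=0; w[:100]=0; w[:,:215]=0; w[:,300:]=0
ys,xs=np.nonzero(w)
for r in range(150,300,6):
    q=xs[ys==r]; 
    if len(q): print(r,q.min(),q.max(),len(q))
E
```

```text
clock: 16.12
eef_pos: [0.5625, 0.0751, 0.1417]
tool_rot: [0.998, 0.053, -0.0, -0.025]
ft_force: [-0.3, -0.7, -0.5]
grip_width: 0.0428
grasp_force: 0.0
clock: 16.45
eef_pos: [0.5626, 0.0748, 0.1087]
tool_rot: [0.998, 0.053, -0.002, -0.025]
ft_force: [-0.1, 0.1, 1.0]
grip_width: 0.0429
grasp_force: 0.0
shift [ 0.0269 -0.176   0.3616] at [0.5626 0.0748 0.1087] zaxis [-0.006  0.049 -0.999] yaw 0.106 clock 16.45
pred knob (np.float64(183.75899161795436), np.float64(186.68267540753573))
```

```bash
python3 -c "
from h import *
go([.5644,.1335,.108],.005)"
```

```text
turn [-0.0079  0.0002  0.016 ] shift [ 0.0038 -0.1953  0.0055] clock 16.5
```

```bash
python3 -m inch '[[[-0.004,0,0.008],[0,0,0],0],[[-0.004,0,0.008],[0,0,0],0],[[0,0,0],[0,-0.04,0],0],[[0,0,0],[0.001,-0.06,0],0],[[0,0,0],[0.002,-0.06,0],0],[[0,0,0],[0,-0.035,0],0],[[0,0,0],[0,0,0],0],[[0,0,0],[0,0,0],0],[[0,0,0],[0,0,0],0]]'
cat > kn.py <<'E'
from h import *
import sys
go([.5644,.1335,.003],.005)
c=vision.camera("wrist"); h=cv2.cvtColor(c["img"],cv2.COLOR_RGB2HSV).astype(int)
print("pred knob",proj(c,[.5644,.1335,.02]))
print("foot",foot(c,200,310,250,360))
print(h[150:260:10,int(proj(c,[.5644,.1335,.02])[0])].tolist(),"table",h[200,150:152].tolist())
w=((h[...,1]<155)&(h[...,2]>150)).astype(np.uint8); w[330:]=0; w[:120]=0; w[:,:225]=0; w[:,290:]=0
ys,xs=np.nonzero(w)
for r in range(150,300,6):
    q=xs[ys==r]; 
    if len(q): print(r,q.min(),q.max(),len(q),end="; ")
E
python3 kn.py
```

```text
clock: 17.25
eef_pos: [0.5638, 0.0732, 0.1104]
tool_rot: [0.998, 0.052, -0.003, -0.024]
ft_force: [-0.2, 0.7, 0.2]
grip_width: 0.0427
grasp_force: 0.0
turn [-0.0076  0.0011  0.0156] shift [ 0.0031 -0.201   0.3579] clock 17.25
pred knob (np.float64(181.83091130199296), np.float64(187.09736656543254))
foot []
[[15, 160, 167], [15, 160, 155], [15, 154, 157], [18, 115, 187], [18, 117, 188], [18, 118, 173], [18, 117, 187], [18, 115, 184], [18, 116, 181], [19, 115, 179], [18, 104, 130]] table [[15, 159, 170], [15, 158, 171]]
150 286 289 4; 198 268 268 1; 204 228 254 3; 210 237 265 6; 222 229 277 2; 228 230 237 3; 234 248 278 3; 240 238 244 2; 246 285 285 1; 252 232 232 1; 258 229 239 3; 270 232 274 4; 276 226 289 7; 288 237 275 4;
```

```bash
python3 -c "
from h import *
o=telemetry.get_obs(); print(o['joint_pos'].round(3),o['tau'].round(2),o['ft_force'],o['ft_torque'])"
```

```text
[ 0.103  0.455 -0.011  1.109  0.048  3.142] [ 1.300e-01 -4.539e+01  2.334e+01  3.000e-02  1.600e-01  8.000e-02] [-0.40293785 -0.20648547  0.98618989] [-0.06760916 -0.01222248 -0.01149351]
```

```bash
python3 -m inch '[[[0,0,-0.0186],[0,0,0],0],[[0,0,-0.0186],[0,0,0],0],[[0,0,-0.0186],[0,0,0],0],[[0,0,-0.0186],[0,0,0],0],[[0,0,-0.0186],[0,0,0],0],[[0,0,-0.0186],[0,0,0],0],[[0,0,-0.0186],[0,0,0],0],[[0,0,-0.0186],[0,0,0],0],[[0,0,-0.0186],[0,0,0],0],[[0,0,-0.0186],[0,0,0],0]]' >/dev/null
python3 -m inch '[[[0,0,-0.0186],[0,0,0],0],[[0,0,-0.0186],[0,0,0],0],[[0,0,-0.0186],[0,0,0],0],[[0,0,-0.0186],[0,0,0],0],[[0,0,-0.0186],[0,0,0],0],[[0,0,-0.0186],[0,0,0],0],[[0,0,-0.0186],[0,0,0],0],[[0,0,-0.0186],[0,0,0],0],[[0,0,-0.0186],[0,0,0],0],[[0,0,-0.0186],[0,0,0],0]]' >/dev/null
python3 -m inch '[[[0,0,-0.0186],[0,0,0],0],[[0,0,-0.0186],[0,0,0],0],[[0,0,-0.0186],[0,0,0],0],[[0,0,-0.0186],[0,0,0],0],[[0,0,-0.0186],[0,0,0],0],[[0,0,-0.0186],[0,0,0],0],[[0,0,0],[0,0,0],0],[[0,0,0],[0,0,0],0]]'
python3 -c "
from h import *
go([.5644,.1335,.11],3.1466)"
```

```text
clock: 19.63
eef_pos: [0.5638, 0.0727, 0.1103]
tool_rot: [0.002, 1.0, 0.024, -0.005]
ft_force: [0.6, 0.1, 0.1]
grip_width: 0.0427
grasp_force: 0.0
turn [ 0.0076 -0.0015 -0.0014] shift [-0.0029  0.2026  0.0011] clock 19.63
```

```bash
python3 -m inch '[[[0.0076,-0.0015,-0.0014],[0,0,0],0],[[0,0,0],[0,0.04,0],0],[[0,0,0],[-0.001,0.06,0],0],[[0,0,0],[-0.002,0.06,0],0],[[0,0,0],[0,0.04,0],0],[[0,0,0],[0,0,0],0],[[0,0,0],[0,0,0],0],[[0,0,0],[0,0,0],0]]'
sed -i 's/,.005)/,3.1466)/; s/250,360/0,250/' kn.py; python3 kn.py
```

```text
clock: 20.3
eef_pos: [0.5641, 0.1325, 0.1103]
tool_rot: [-0.004, 1.0, -0.0, 0.0]
ft_force: [0.7, -0.1, 0.2]
grip_width: 0.0426
grasp_force: 0.0
turn [-0.0001  0.      0.0005] shift [-0.001   0.0032  0.3577] clock 20.3
pred knob (np.float64(255.55994700089096), np.float64(197.1745771608828))
foot [([225, 16, 67, 46, 2776], [257.3, 37.4])]
[[19, 114, 188], [19, 115, 189], [19, 114, 190], [18, 115, 189], [18, 114, 183], [19, 113, 191], [18, 114, 192], [16, 159, 170], [16, 158, 171], [15, 155, 166], [15, 160, 172]] table [[14, 163, 119], [14, 165, 119]]
150 225 282 27; 156 249 264 16; 162 249 285 17; 168 226 264 17; 174 231 264 17; 180 249 264 16; 186 252 263 12; 192 250 265 13; 198 244 269 26; 204 244 282 26; 210 244 267 24; 222 253 253 1; 228 234 261 5; 258 245 274 3; 276 285 285 1; 282 228 260 8; 288 240 289 8; 294 248 248 1;
```

```bash
python3 -m inch '[[[0,0,0],[0,0.003,0.06],0],[[0,0,0],[0,0,0.07],0],[[0,0,0],[0,0,0.07],0],[[0,0,0],[0,0,0.07],0],[[0,0,0],[0,0,0.05],0],[[0,0,0],[0,0,0.035],0],[[0,0,0],[0,0,0],0],[[0,0,0],[0,0,0],0]]' | egrep 'eef|ft'
python3 -m inch '[[[0,0,0],[0,0,0],0.5],[[0,0,0],[0,0,0],0.6],[[0,0,0],[0,0,0],0.8],[[0,0,0],[0,0,0],1],[[0,0,0],[0,0,0],1],[[0,0,0],[0,0,0],1]]'
python3 -m inch '[[[0,0,0],[0,0,-0.01],1],[[0,0,0],[0,0,-0.02],1],[[0,0,0],[0,0,-0.04],1],[[0,0,0],[0,0,-0.06],1],[[0,0,0],[0,0,-0.06],1],[[0,0,0],[0,0,-0.06],1],[[0,0,0],[0,0,-0.06],1],[[0,0,0],[0,0,-0.06],1],[[0,0,0],[0,0,-0.06],1],[[0,0,0],[0,0,-0.06],1]]' | egrep 'eef|ft|gr'
python3 -m inch '[[[0,0,0],[0,0,-0.03],1],[[0,0,0],[0,0,0],0.6],[[0,0,0],[0,0,0],0.58],[[0,0,0],[0,0,0],0.57],[[0,0,0],[0,0,0],0.56],[[0,0,0],[0,0,0],0.56],[[0,0,0],[0,0,0],0.556],[[0,0,0],[0,0,0],0.556],[[0,0,0],[0,0,0],0.553],[[0,0,0],[0,0,0],0.553]]' | egrep 'eef|ft|gr'
```

```text
eef_pos: [0.5642, 0.1331, 0.0037]
ft_force: [-0.1, 0.0, 0.4]
clock: 21.52
eef_pos: [0.5653, 0.1339, 0.0047]
tool_rot: [-0.004, 1.0, 0.0, 0.001]
ft_force: [1.0, 0.4, 1.5]
grip_width: 0.017
grasp_force: 58.5
eef_pos: [0.5631, 0.1336, 0.1514]
ft_force: [-0.3, 0.3, -2.7]
grip_width: 0.0175
grasp_force: 58.6
eef_pos: [0.5638, 0.1337, 0.1597]
ft_force: [-0.4, -0.3, -3.1]
grip_width: 0.0192
grasp_force: 13.8
```

```bash
python3 -m inch '[[[0,0,0],[0,0,0],0.551],[[0,0,0],[0,0,0],0.551],[[0,0,0],[0,0,0],0.549],[[0,0,0],[0,0,0],0.549],[[0,0,0],[0,0,0],0.547],[[0,0,0],[0,0,0],0.547],[[0,0,0],[0,0,0],0.546],[[0,0,0],[0,0,0],0.546],[[0,0,0],[0,0,0],0.546],[[0,0,0],[0,0,0],0.546]]' | egrep 'eef|ft|gr'
python3 tilt.py t5.png
```

```text
eef_pos: [0.5643, 0.1337, 0.1599]
ft_force: [0.4, -0.8, -2.5]
grip_width: 0.0197
grasp_force: 8.3
wrist foot [[229, 182, 52, 50, 1886]]
wrist knob [([233, 260, 43, 34, 696], array([252.444 , 274.5187]))]
scene crop org 266 139
```

View pics/t5.png

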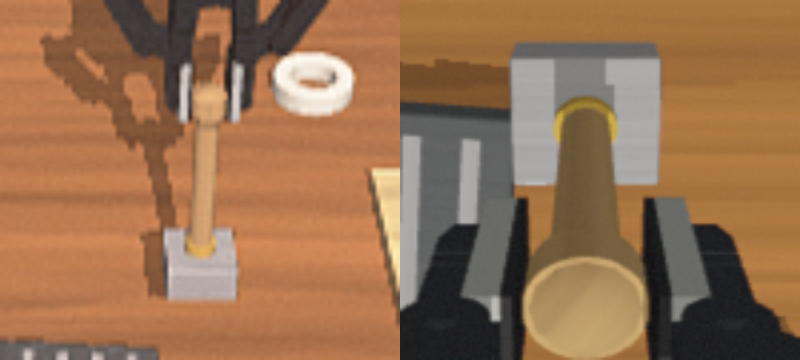

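```bash
python3 - <<'E'
from h import *
np.set_printoptions(precision=4,suppress=True)
o=telemetry.get_obs(); c=vision.camera("wrist"); s=vision.camera("scene");p=o["eef_pos"]; print(p)
A=two(c,(255.1,206.5),s,(316,201)); B=two(c,(254.8,279.4),s,(266+208/4,139+97/4)); print(A,A[0]-p,B,B[0]-p)
d=B[0]-A[0]; print(d,np.linalg.norm(d),np.degrees(np.arctan2(np.hypot(*d[:2]),d[2])))
go([.649,.043,.20],3.1416-.0714)
E
```

```text
[0.5643 0.1338 0.1599]
(array([0.5725, 0.1345, 0.0687]), np.float64(1.7616253207765165e-05)) [ 0.0082  0.0007 -0.0912] (array([0.5707, 0.134 , 0.1724]), np.float64(0.0003199796321292294)) [0.0064 0.0003 0.0124]
[-0.0017 -0.0004  0.1037] 0.10366700116247829 0.9906565847014888
turn [-0.      0.0001  0.0127] shift [-0.3035 -0.2815 -0.1336] clock 24.22
```

```bash
python3 -m inch '[[[0,0,0],[0,0,0],0.57],[[0,0,0],[0,0,0],0.6],[[0,0,0],[0,0,0],1],[[0,0,0.0127],[0,0,-0.02],1],[[0,0,0],[0,0,-0.04],1],[[0,0,0],[0,0,-0.05],1],[[0,0,0],[0,0,-0.03],1],[[0,0,0],[-0.02,-0.02,0],1],[[0,0,0],[-0.04,-0.04,0],1],[[0,0,0],[-0.05,-0.05,0],1]]' |egrep 'eef|rot'
python3 -m inch '[[[0,0,0],[-0.05,-0.05,0],1],[[0,0,0],[-0.05,-0.05,0],1],[[0,0,0],[-0.04,-0.04,0],1],[[0,0,0],[-0.025,-0.03,0],1],[[0,0,0],[0,0,0],1],[[0,0,0],[0,0,0],1]]'
python3 -c "
from h import *
go([.641,.043,.132],3.1416-.0714)"
```

```text
eef_pos: [0.5948, 0.0986, 0.2018]
tool_rot: [0.035, 0.999, 0.0, 0.0]
clock: 25.55
eef_pos: [0.6403, 0.0436, 0.2011]
tool_rot: [0.036, 0.999, 0.0, -0.001]
ft_force: [-0.3, 0.3, -2.2]
grip_width: 0.0175
grasp_force: 58.7
turn [ 0.     -0.0002 -0.0002] shift [-0.0025 -0.0017  0.2302] clock 25.55
```

```bash
python3 -m inch '[[[0,0,0],[-0.002,-0.001,0.03],1],[[0,0,0],[0,0,0.06],1],[[0,0,0],[0,0,0.06],1],[[0,0,0],[0,0,0.04],1],[[0,0,0],[0,0,0.02],1],[[0,0,0],[0,0,0.01],1],[[0,0,0],[0,0,0],1],[[0,0,0],[0,0,0],1]]' | egrep 'eef|ft'
for k in 1 2 3 4; do python3 -m inch '[[[0,0,0],[0,0,0.005],1],[[0,0,0],[0,0,0],1]]' | egrep 'eef|ft'; done
```

```text
eef_pos: [0.6414, 0.0442, 0.1367]
ft_force: [0.7, 0.0, -2.0]
eef_pos: [0.6417, 0.0439, 0.1354]
ft_force: [-0.1, 0.3, -1.7]
eef_pos: [0.6413, 0.0437, 0.1332]
ft_force: [0.5, 0.0, -1.9]
eef_pos: [0.6411, 0.0437, 0.1312]
ft_force: [-0.5, -0.2, -1.8]
eef_pos: [0.641, 0.0437, 0.1296]
ft_force: [-0.1, 0.4, -2.8]
```

```bash
for k in 1 2 3 4; do python3 -m inch '[[[0,0,0],[0,0,0.004],1],[[0,0,0],[0,0,0],1]]' | egrep 'eef|ft'; done
```

```text
eef_pos: [0.641, 0.0437, 0.1285]
ft_force: [0.1, 0.0, -2.2]
eef_pos: [0.6411, 0.0437, 0.1274]
ft_force: [-0.5, 0.6, -2.2]
eef_pos: [0.641, 0.0437, 0.1261]
ft_force: [-0.2, -0.6, -2.2]
eef_pos: [0.6418, 0.0437, 0.1259]
ft_force: [0.1, -0.7, 0.3]
```

```bash
python3 -m inch '[[[0,0,0],[0,0,0.003],1],[[0,0,0],[0,0,0],1]]' | egrep 'eef|ft'
python3 -m inch '[[[0,0,0],[0,0,0],0.58],[[0,0,0],[0,0,0],0.56],[[0,0,0],[0,0,0],0.55],[[0,0,0],[0,0,0],0.545],[[0,0,0],[0,0,0],0.54],[[0,0,0],[0,0,0],0.535],[[0,0,0],[0,0,0],0.53],[[0,0,0],[0,0,0],0.52],[[0,0,0],[0,0,0],0.5],[[0,0,0],[0,0,0],0.46]]' | egrep 'eef|ft|gr'
python3 -m inch '[[[0,0,0],[0,0,0],0.4],[[0,0,0],[0,0,0],0.3],[[0,0,0],[0,0,0],0.1],[[0,0,0],[0,0,0],0],[[0,0,0],[0,0,0],0],[[0,0,0],[0,0,-0.03],0],[[0,0,0],[0,0,-0.06],0],[[0,0,0],[0,0,-0.08],0],[[0,0,0],[0,0,-0.08],0],[[0,0,0],[0,0,-0.08],0]]' | egrep 'eef|ft|width'
cat > st.py <<'E'
from h import *
import sys
t=vision.camera("top"); s=vision.camera("scene")
h=cv2.cvtColor(t["img"],cv2.COLOR_RGB2HSV).astype(int)
# where an upright tamper should appear: knob-end colours at predicted pixels
for nm,x,y,z in [a.split(",") for a in sys.argv[2:]]:
    b=np.array([float(x),float(y),float(z)])
    for cn,c in(("top",t),("scene",s)):
        H=cv2.cvtColor(c["img"],cv2.COLOR_RGB2HSV)
        print(nm,cn,[(np.round(proj(c,b+[0,0,q])).astype(int).tolist(),H[tuple(np.round(proj(c,b+[0,0,q])).astype(int)[::-1])].tolist()) for q in(.13,.07,.01)])
a=np.hstack([cv2.resize(t["img"][100:250,60:340],(420,225)),cv2.resize(s["img"][130:290,150:460],(380,225))])
cv2.imwrite("pics/"+sys.argv[1],a[:,:,::-1])
E
python3 st.py s1.png R,.639,-.097,.014 L,.649,.043,.014
```

```text
eef_pos: [0.6423, 0.0436, 0.1257]
ft_force: [0.7, -0.9, 3.8]
eef_pos: [0.6405, 0.0439, 0.1235]
ft_force: [-0.1, 0.3, -0.1]
grip_width: 0.0231
grasp_force: 0.0
eef_pos: [0.6409, 0.0437, 0.225]
ft_force: [0.3, 0.4, 0.7]
grip_width: 0.0425
R top [([284, 132], [16, 57, 116]), ([281, 141], [16, 56, 127]), ([279, 149], [17, 56, 131])]
R scene [([209, 193], [15, 116, 228]), ([211, 215], [15, 119, 218]), ([213, 235], [8, 16, 194])]
L top [([220, 133], [16, 55, 140]), ([222, 143], [16, 55, 139]), ([224, 151], [17, 55, 139])]
L scene [([276, 196], [15, 115, 209]), ([276, 218], [14, 116, 217]), ([276, 238], [15, 72, 212])]
```

View pics/s1.png

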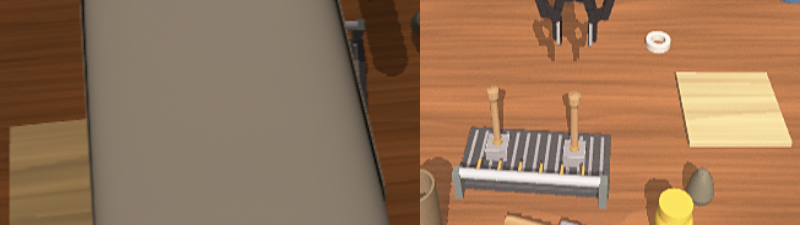

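```bash
python3 -m inch '[[[0,0,0],[0.014,-0.035,0],0.5],[[0,0,0],[0.028,-0.069,0],1],[[0,0,0],[0.028,-0.069,0],1],[[0,0,0],[0.028,-0.069,0],1],[[0,0,0],[0.028,-0.069,0],1],[[0,0,0],[0.028,-0.069,0],1],[[0,0,0],[0.028,-0.069,0],1],[[0,0,0],[0.028,-0.069,0],1],[[0,0,0],[0.028,-0.069,0],1],[[0,0,0],[0.028,-0.069,0],1]]' | egrep 'eef|rot'
python3 -m inch '[[[0,0,0],[0.028,-0.069,0],1],[[0,0,0],[0.028,-0.069,0],1],[[0,0,0],[0.028,-0.069,0],1],[[0,0,0],[0.028,-0.069,0],1],[[0,0,0],[0.028,-0.069,0],1],[[0,0,0],[0.028,-0.069,0],1],[[0,0,0],[0.028,-0.069,0],1],[[0,0,0],[0.028,-0.069,0],1],[[0,0,0],[0.028,-0.069,0],1],[[0,0,0],[0.028,-0.069,0],1]]' | egrep 'eef|rot'
python3 -m inch '[[[0,0,0],[0.014,-0.035,0],1],[[0,0,0],[0,0,0.05],1],[[0,0,0],[0,0,0.08],1],[[0,0,0],[0,0,0.06],1],[[0,0,0],[0,0,0.05],1],[[0,0,0],[0,0,0],1],[[0,0,0],[0,0,0],1]]'
cat > tr.py <<'E'
from h import *
s=vision.camera("scene"); h=cv2.cvtColor(s["img"],cv2.COLOR_RGB2HSV).astype(int)
c=vision.camera("wrist"); k=cv2.cvtColor(c["img"],cv2.COLOR_RGB2HSV).astype(int)
print("pad in wrist",proj(c,[.4445,-.3575,.06]))
n,l,st,ce=cv2.connectedComponentsWithStats((k[...,2]<45).astype(np.uint8))
print("dark",[(st[i].tolist(),ce[i].round(0).tolist()) for i in range(1,n) if st[i,4]>600])
go([.4445,-.3575,.07],3.0702)
cv2.imwrite("pics/tr.png",np.hstack([cv2.resize(s["img"][130:260,60:220],(400,325)),cv2.resize(c["img"],(400,325))])[:,:,::-1])
E
python3 tr.py
```

```text
eef_pos: [0.5453, -0.1481, 0.2218]
tool_rot: [0.036, 0.999, 0.0, -0.001]
eef_pos: [0.4467, -0.348, 0.2217]
tool_rot: [0.036, 0.999, 0.001, -0.001]
clock: 31.73
eef_pos: [0.4428, -0.3566, 0.1498]
tool_rot: [0.036, 0.999, 0.001, -0.001]
ft_force: [-0.1, -0.5, 0.8]
grip_width: -0.0001
grasp_force: 0.0
pad in wrist (np.float64(253.9484997198259), np.float64(197.47123962054718))
dark [([0, 237, 512, 147, 27693], [258.0, 340.0])]
turn [-0.0001  0.0002  0.    ] shift [-0.0006  0.0006  0.2731] clock 31.83
```

```bash
python3 -m inch '[[[0,0,0],[0,0,0.05],1],[[0,0,0],[0,0,0.07],1],[[0,0,0],[0,0,0.07],1],[[0,0,0],[0,0,0.04],1],[[0,0,0],[0,0,0],1]]' | egrep 'eef|ft'
for k in 1 2 3 4 5 6; do python3 -m inch '[[[0,0,0],[0,0,0.0135],1],[[0,0,0],[0,0,0],1]]' | egrep 'eef|ft' | tr '\n' ' '; echo; done
```

```text
eef_pos: [0.443, -0.3566, 0.0805]
ft_force: [-0.6, 0.5, -0.0]
eef_pos: [0.4449, -0.3581, 0.0792] ft_force: [0.2, -0.2, 0.1] 
eef_pos: [0.4446, -0.3579, 0.0747] ft_force: [0.3, 0.4, -0.1] 
eef_pos: [0.444, -0.3575, 0.0698] ft_force: [-0.9, -0.4, -0.5] 
eef_pos: [0.4442, -0.3578, 0.0658] ft_force: [0.1, -0.8, 2.2] 
eef_pos: [0.4442, -0.358, 0.0618] ft_force: [0.1, -1.3, 3.4] 
eef_pos: [0.4441, -0.358, 0.0578] ft_force: [-1.3, -1.2, 3.6]
```

```bash

for k in 1 2 3 4; do python3 -m inch '[[[0,0,0],[0,0,0.0135],1],[[0,0,0],[0,0,0],1]]' | egrep 'eef|ft' | tr '\n' ' '; echo; done
```

```text
eef_pos: [0.4439, -0.3581, 0.0539] ft_force: [-2.1, -2.4, 5.1] 
eef_pos: [0.4438, -0.3581, 0.05] ft_force: [-2.5, -1.2, 6.6] 
eef_pos: [0.4436, -0.3581, 0.046] ft_force: [-3.4, -1.1, 7.1] 
eef_pos: [0.4434, -0.3581, 0.0421] ft_force: [-4.4, -2.4, 8.9]
```

```bash

for k in 1 2 3 4; do python3 -m inch '[[[0,0,0],[0,0,0.007],1],[[0,0,0],[0,0,0],1]]' | egrep 'eef|ft' | tr '\n' ' '; echo; done
```

```text
eef_pos: [0.4435, -0.3582, 0.0416] ft_force: [-5.7, 1.0, 14.7] 
eef_pos: [0.4434, -0.3582, 0.0411] ft_force: [-9.7, 1.9, 23.9] 
eef_pos: [0.4434, -0.3583, 0.0407] ft_force: [-10.9, 4.3, 33.0] 
eef_pos: [0.4434, -0.3583, 0.0403] ft_force: [-14.7, 7.2, 42.3]
```

```bash
python3 -m inch '[[[0,0,0],[0,0,-0.01],1],[[0,0,0],[0,0,0],1],[[0,0,0],[0,0,0],1],[[0,0,0],[0,0,0],1],[[0,0,0],[0,0,0],1],[[0,0,0],[0,0,0],1],[[0,0,0],[0,0,0],1],[[0,0,0],[0,0,0],1],[[0,0,0],[0,0,0],1],[[0,0,0],[0,0,0],1]]' | egrep 'eef|ft'
python3 -m inch '[[[0,0,0],[0,0,0],1],[[0,0,0],[0,0,0],1],[[0,0,0],[0,0,0],1],[[0,0,0],[0,0,0],1],[[0,0,0],[0,0,0],1],[[0,0,0],[0,0,0],1],[[0,0,0],[0,0,0],1],[[0,0,0],[0,0,0],1],[[0,0,0],[0,0,0],1],[[0,0,0],[0,0,0],1]]' | egrep 'eef|ft'
python3 st.py s2.png R,.639,-.097,.014 L,.649,.043,.014
python3 -m inch '[[[0,0,0],[0,0,-0.02],1],[[0,0,0],[0,0,-0.03],1],[[0,0,0],[0,0,-0.04],1],[[0,0,0],[0,0,-0.06],1],[[0,0,0],[0,0,-0.08],1],[[0,0,0],[0,0,-0.1],1],[[0,0,0],[0,0,-0.1],1],[[0,0,0],[0,0,-0.1],1],[[0,0,0],[0,0,-0.08],1],[[0,0,0],[0,0,0],1]]' | egrep 'eef|ft|clock'
```

```text
eef_pos: [0.4434, -0.3583, 0.0409]
ft_force: [-10.3, 3.3, 28.9]
eef_pos: [0.4434, -0.3583, 0.0409]
ft_force: [-9.2, 4.4, 29.1]
R top [([284, 132], [15, 138, 170]), ([281, 141], [15, 142, 88]), ([279, 149], [15, 136, 86])]
R scene [([209, 193], [15, 112, 226]), ([211, 215], [15, 118, 214]), ([213, 235], [4, 19, 188])]
L top [([220, 133], [15, 139, 169]), ([222, 143], [15, 139, 79]), ([224, 151], [19, 179, 117])]
L scene [([276, 196], [14, 120, 202]), ([276, 218], [14, 119, 214]), ([276, 238], [15, 69, 208])]
clock: 37.18
eef_pos: [0.4463, -0.3588, 0.2248]
ft_force: [1.2, -0.3, 0.5]
```

```bash
cat > kp.py <<'E'
from h import *
np.set_printoptions(precision=4,suppress=True)
import sys
t=vision.camera("top"); s=vision.camera("scene")
def kn(c,b):
    # topmost part (knob) of the wood blob near the predicted knob: band centred
    H=cv2.cvtColor(c["img"],cv2.COLOR_RGB2HSV).astype(int)
    u,v=map(int,np.round(proj(c,b+[0,0,.125]))); m=((abs(H[...,0]-15)<3)&(H[...,1]>90)&(H[...,1]<148)&(H[...,2]>140)).astype(np.uint8)
    w=np.zeros_like(m); w[v-14:v+15,u-12:u+13]=1
    ys,xs=np.nonzero(m&w); y0=ys.min(); sel=ys<y0+8
    return xs[sel].mean(),y0,len(xs),np.round(proj(c,b+[0,0,.13]),1)
for a in sys.argv[1:]:
    b=np.array([float(q) for q in a.split(",")])
    print(a,"top",kn(t,b),"scene",kn(s,b))
cv2.imwrite("pics/kp.png",np.hstack([cv2.resize(t["img"][110:170,190:310],(480,240)),cv2.resize(s["img"][170:250,180:300],(320,240))])[:,:,::-1])
E
python3 kp.py .639,-.097,.014 .649,.043,.014
```

```text
.639,-.097,.014 top (np.float64(278.0), np.int64(119), 48, array([283.7, 131.5])) scene (np.float64(212.4), np.int64(181), 154, array([208.8, 193.1]))
.649,.043,.014 top (np.float64(228.0), np.int64(120), 50, array([220.4, 133.4])) scene (np.float64(278.6), np.int64(184), 151, array([275.6, 196.2]))
```

View pics/kp.png

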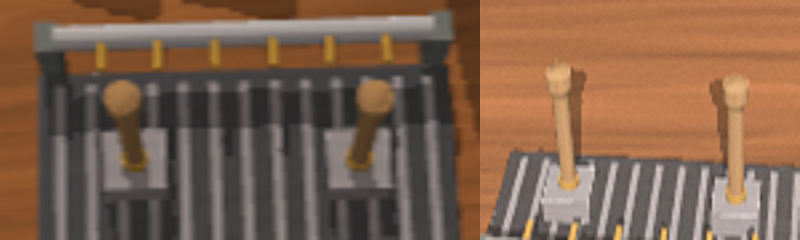

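```bash
python3 -m inch '[[[0,0,0],[-0.0145,0.035,0],0.5],[[0,0,0],[-0.029,0.069,0],0],[[0,0,0],[-0.029,0.069,0],0],[[0,0,0],[-0.029,0.069,0],0],[[0,0,0],[-0.029,0.069,0],0],[[0,0,0],[-0.029,0.069,0],0],[[0,0,0],[-0.029,0.069,0],0],[[0,0,0],[-0.029,0.069,0],0],[[0,0,0],[-0.029,0.069,0],0],[[0,0,0],[-0.029,0.069,0],0]]' | egrep 'eef|rot'
python3 -m inch '[[[0,0,0],[-0.029,0.069,0],0],[[0,0,0],[-0.029,0.069,0],0],[[0,0,0],[-0.029,0.069,0],0],[[0,0,0],[-0.029,0.069,0],0],[[0,0,0],[-0.029,0.069,0],0],[[0,0,0],[-0.029,0.069,0],0],[[0,0,0],[-0.029,0.069,0],0],[[0,0,0],[-0.029,0.069,0],0],[[0,0,0],[-0.029,0.069,0],0],[[0,0,0],[-0.029,0.069,0],0]]' >/dev/null
python3 -m inch '[[[0,0,0],[-0.0145,0.035,0],0],[[0,0,0],[0,0,0],0],[[0,0,0],[0,0,0],0]]'
python3 - <<'E'
from h import *
go([.648,.043,.119],3.0702)
c=vision.camera("wrist"); print("pred knob end",proj(c,[.648,.043,.144])); H=cv2.cvtColor(c["img"],cv2.COLOR_RGB2HSV).astype(int)
m=((abs(H[...,0]-16)<4)&(H[...,1]>80)&(H[...,1]<135)&(H[...,2]>140)).astype(np.uint8)
n,l,st,ce=cv2.connectedComponentsWithStats(m); print([(st[i].tolist(),ce[i].round(0).tolist()) for i in range(1,n) if st[i,4]>120])
E
```

```text
eef_pos: [0.5397, -0.1646, 0.2169]
tool_rot: [0.035, 0.999, 0.001, -0.002]
clock: 39.2
eef_pos: [0.6462, 0.0438, 0.2176]
tool_rot: [0.035, 0.999, -0.0, -0.001]
ft_force: [-0.5, -0.4, 0.0]
grip_width: 0.0425
grasp_force: 0.0
turn [-0.0001 -0.0004  0.0002] shift [-0.0063 -0.0023  0.3288] clock 39.2
pred knob end (np.float64(253.2944308572679), np.float64(206.87202851924638))
[([43, 189, 37, 27, 656], [59.0, 202.0]), ([240, 194, 28, 27, 597], [253.0, 207.0]), ([209, 277, 33, 19, 364], [225.0, 285.0])]
```

```bash
python3 -c "
from h import *
c=vision.camera('wrist'); print('R knob',plane(c,59,202,.144))"
python3 -m inch '[[[0,0,0],[-0.006,-0.002,0.04],0],[[0,0,0],[0,0,0.06],0],[[0,0,0],[0,0,0.07],0],[[0,0,0],[0,0,0.07],0],[[0,0,0],[0,0,0.05],0],[[0,0,0],[0,0,0.035],0],[[0,0,0],[0,0,0],0],[[0,0,0],[0,0,0],0]]' | egrep 'eef|ft'
python3 -m inch '[[[0,0,0],[0,0,0],0.3],[[0,0,0],[0,0,0],0.45],[[0,0,0],[0,0,0],0.5],[[0,0,0],[0,0,0],0.55],[[0,0,0],[0,0,0],0.6],[[0,0,0],[0,0,0],0.8],[[0,0,0],[0,0,0],1],[[0,0,0],[0,0,0],1]]'
```

```text
R knob [ 0.6348152  -0.09529326  0.144     ]
eef_pos: [0.6485, 0.0417, 0.1219]
ft_force: [-0.3, 0.9, -0.6]
clock: 40.63
eef_pos: [0.6497, 0.0427, 0.1235]
tool_rot: [0.036, 0.999, 0.0, 0.002]
ft_force: [-0.1, 0.6, 5.5]
grip_width: 0.0178
grasp_force: 58.4
```

```bash
python3 -m inch '[[[0,0,0],[0,0,-0.01],1],[[0,0,0],[0,0,-0.03],1],[[0,0,0],[0,0,-0.06],1],[[0,0,0],[0,0,-0.07],1],[[0,0,0],[0,0,-0.07],1],[[0,0,0],[0,0,-0.07],1],[[0,0,0],[0,0,-0.05],1],[[0,0,0],[0,0,-0.03],1],[[0,0,0],[0.01,0.02,0],1],[[0,0,0],[0.02,0.04,0],1]]' | egrep 'eef|ft'
python3 -m inch '[[[0,0,0],[0.03,0.063,0],1],[[0,0,0],[0.03,0.063,0],1],[[0,0,0],[0.03,0.063,0],1],[[0,0,0],[0.03,0.063,0],1],[[0,0,0],[0.03,0.063,0],1],[[0,0,0],[0.03,0.063,0],1],[[0,0,0],[0.03,0.063,0],1],[[0,0,0],[0.03,0.063,0],1],[[0,0,0],[0.03,0.063,0],1],[[0,0,0],[0.03,0.063,0],1]]' | egrep 'eef|rot'
python3 -m inch '[[[0,0,0],[0.03,0.063,0],1],[[0,0,0],[0.03,0.063,0],1],[[0,0,0],[0.03,0.063,0],1],[[0,0,0],[0.03,0.063,0],1],[[0,0,0],[0.03,0.063,0],1],[[0,0,0],[0.03,0.063,0],1],[[0,0,0],[0.02,0.04,0],1],[[0,0,0],[0.01,0.02,0],1],[[0,0,0],[0,0,0],1],[[0,0,0],[0,0,0],1]]'
python3 - <<'E'
from h import *
go([.51,.40,.126],3.0702)
c=vision.camera("wrist"); print("pred foot",proj(c,telemetry.get_obs()["eef_pos"]-[0,0,.09]),foot(c))
t=vision.camera("scene"); H=cv2.cvtColor(t["img"],cv2.COLOR_RGB2HSV).astype(int)
m=((H[...,1]<100)&(H[...,1]>30)&(H[...,2]>180)&(abs(H[...,0]-20)<6)).astype(np.uint8); m[:,:330]=0;m[:160]=0;m[250:]=0
n,l,st,ce=cv2.connectedComponentsWithStats(m); i=1+st[1:,4].argmax(); print(st[i],H[190,440],H[190,360:362])
a=cv2.approxPolyDP(cv2.convexHull(max(cv2.findContours((l==i).astype(np.uint8),0,2)[0],key=len)),3,True)[:,0]
for q in a: print(q,plane(t,*q,.012).round(3))
E
```

```text
eef_pos: [0.6412, 0.0605, 0.2383]
ft_force: [-0.2, 0.1, -2.8]
eef_pos: [0.5624, 0.2577, 0.2366]
tool_rot: [0.035, 0.999, -0.001, -0.002]
clock: 43.13
eef_pos: [0.5109, 0.3913, 0.238]
tool_rot: [0.035, 0.999, -0.001, -0.0]
ft_force: [0.3, -0.0, -2.0]
grip_width: 0.0174
grasp_force: 58.7
turn [-0.0003 -0.      0.0001] shift [0.0051 0.0286 0.3734] clock 43.13
pred foot (np.float64(253.85045231221747), np.float64(197.74078833300513)) [([229, 171, 53, 51, 1911], [255.1, 193.3])]
[ 359  181   94   53 3836] [ 13 145 178] [[ 16 107  95]
 [ 20  97 253]]
[452 233] [0.616 0.44  0.012]
[370 233] [0.617 0.256 0.012]
[359 181] [0.421 0.257 0.012]
[432 181] [0.421 0.444 0.012]
```

```bash
python3 -m inch '[[[0,0,0],[0,0,0.03],1],[[0,0,0],[0,0,0.06],1],[[0,0,0],[0,0,0.07],1],[[0,0,0],[0,0,0.07],1],[[0,0,0],[0,0,0.06],1],[[0,0,0],[0,0,0.04],1],[[0,0,0],[0,0,0.025],1],[[0,0,0],[0,0,0],1],[[0,0,0],[0,0,0],1]]' | egrep 'eef|ft'
for k in 1 2 3 4 5; do python3 -m inch '[[[0,0,0],[0,0,0.005],1],[[0,0,0],[0,0,0],1]]' | egrep 'eef|ft'|tr '\n' ' ';echo; done
```

```text
eef_pos: [0.5116, 0.3911, 0.1321]
ft_force: [-0.9, -0.9, -2.2]
eef_pos: [0.5122, 0.392, 0.1319] ft_force: [0.1, -0.0, -2.5] 
eef_pos: [0.5117, 0.3919, 0.1298] ft_force: [0.1, 0.4, -1.9] 
eef_pos: [0.5113, 0.3917, 0.1277] ft_force: [-0.2, 0.5, -2.2] 
eef_pos: [0.5113, 0.3916, 0.126] ft_force: [0.3, 0.2, -2.6] 
eef_pos: [0.5113, 0.3916, 0.1244] ft_force: [0.3, 0.3, -3.4]
```

```bash
for k in 1 2 3 4; do python3 -m inch '[[[0,0,0],[0,0,0.004],1],[[0,0,0],[0,0,0],1]]' | egrep 'eef|ft'|tr '\n' ' ';echo; done
```

```text
eef_pos: [0.5113, 0.3916, 0.1233] ft_force: [-0.0, 0.1, -2.6] 
eef_pos: [0.5114, 0.3916, 0.1221] ft_force: [0.7, -0.4, -2.4] 
eef_pos: [0.5116, 0.3919, 0.1216] ft_force: [-0.1, 0.1, -1.0] 
eef_pos: [0.512, 0.3921, 0.1216] ft_force: [-1.1, -1.7, 4.9]
```

```bash
python3 -m inch '[[[0,0,0],[0,0,0],0.58],[[0,0,0],[0,0,0],0.56],[[0,0,0],[0,0,0],0.55],[[0,0,0],[0,0,0],0.545],[[0,0,0],[0,0,0],0.54],[[0,0,0],[0,0,0],0.535],[[0,0,0],[0,0,0],0.53],[[0,0,0],[0,0,0],0.52],[[0,0,0],[0,0,0],0.5],[[0,0,0],[0,0,0],0.46]]' | egrep 'eef|ft|gr'
python3 -m inch '[[[0,0,0],[0,0,0],0.4],[[0,0,0],[0,0,0],0.3],[[0,0,0],[0,0,0],0.1],[[0,0,0],[0,0,0],0],[[0,0,0],[0,0,0],0],[[0,0,0],[0,0,-0.03],0],[[0,0,0],[0,0,-0.07],0],[[0,0,0],[0,0,-0.09],0],[[0,0,0],[0,0,-0.09],0],[[0,0,0],[0,0,-0.09],0]]' | egrep 'eef|ft|width'
python3 st.py s3.png R,.636,-.096,.014 L,.512,.392,.012
python3 -m inch '[[[0,0,0],[-0.011,-0.033,0],0],[[0,0,0],[-0.022,-0.066,0],0],[[0,0,0],[-0.022,-0.066,0],0],[[0,0,0],[-0.022,-0.066,0],0],[[0,0,0],[-0.022,-0.066,0],0],[[0,0,0],[-0.022,-0.066,0],0],[[0,0,0],[-0.022,-0.066,0],0],[[0,0,0],[-0.022,-0.066,0],0],[[0,0,0],[-0.022,-0.066,0],0],[[0,0,0],[-0.022,-0.066,0],0]]' | egrep 'eef|rot'
python3 -m inch '[[[0,0,0],[-0.022,-0.066,0],0],[[0,0,0],[-0.022,-0.066,0],0],[[0,0,0],[-0.022,-0.066,0],0],[[0,0,0],[-0.022,-0.066,0],0],[[0,0,0],[-0.022,-0.066,0],0],[[0,0,0],[-0.022,-0.066,0],0],[[0,0,0],[-0.022,-0.066,0],0],[[0,0,0],[-0.022,-0.066,0],0],[[0,0,0],[-0.022,-0.066,0],0],[[0,0,0],[-0.022,-0.066,0],0]]' | egrep 'eef|rot'
python3 -m inch '[[[0,0,0],[-0.022,-0.066,0],0],[[0,0,0],[-0.022,-0.066,0],0],[[0,0,0],[-0.022,-0.066,0],0],[[0,0,0],[-0.022,-0.066,0],0],[[0,0,0],[-0.011,-0.033,0],0],[[0,0,0],[0,0,0],0],[[0,0,0],[0,0,0],0]]' | egrep 'eef|rot'
cat > k2.py <<'E'
from h import *
go([.635,-.0955,.119],3.0702)
c=vision.camera("wrist"); print("pred knob end",proj(c,[.635,-.0955,.144])); H=cv2.cvtColor(c["img"],cv2.COLOR_RGB2HSV).astype(int)
m=((abs(H[...,0]-16)<4)&(H[...,1]>80)&(H[...,1]<135)&(H[...,2]>140)).astype(np.uint8)
n,l,st,ce=cv2.connectedComponentsWithStats(m); print([(st[i].tolist(),ce[i].round(0).tolist()) for i in range(1,n) if st[i,4]>120])
E
python3 k2.py
```

```text
eef_pos: [0.5113, 0.3916, 0.1195]
ft_force: [-0.5, 0.3, 0.5]
grip_width: 0.0228
grasp_force: 0.0
eef_pos: [0.5112, 0.3915, 0.2329]
ft_force: [0.6, -0.3, 0.8]
grip_width: 0.0426
R top [([283, 133], [15, 137, 167]), ([281, 142], [15, 141, 85]), ([279, 150], [14, 134, 82])]
R scene [([209, 192], [16, 121, 201]), ([212, 214], [14, 119, 212]), ([214, 234], [165, 11, 185])]
L top [([61, 211], [12, 172, 135]), ([75, 215], [18, 121, 177]), ([87, 218], [5, 23, 136])]
L scene [([430, 159], [12, 150, 177]), ([425, 180], [11, 157, 179]), ([421, 200], [22, 85, 248])]
eef_pos: [0.5597, 0.1974, 0.2295]
tool_rot: [0.036, 0.999, -0.001, -0.001]
eef_pos: [0.6111, -0.0045, 0.2295]
tool_rot: [0.036, 0.999, -0.0, -0.001]
eef_pos: [0.6347, -0.0939, 0.23]
tool_rot: [0.036, 0.999, 0.0, -0.001]
turn [ 0.0001 -0.0003 -0.0002] shift [-0.0013 -0.0052  0.3701] clock 49.5
pred knob end (np.float64(252.057327571761), np.float64(199.28486732938154))
[([237, 186, 27, 26, 554], [250.0, 198.0]), ([280, 265, 19, 16, 226], [290.0, 272.0])]
```

```bash
cat > bl.py <<'E'
from h import *
np.set_printoptions(precision=4,suppress=True)
t=vision.camera("top"); s=vision.camera("scene")
for nm,c,(x0,y0,x1,y1) in(("top",t,(30,160,165,290)),("scene",s,(340,130,480,250))):
    H=cv2.cvtColor(c["img"],cv2.COLOR_RGB2HSV).astype(int)[y0:y1,x0:x1]
    for k,m in(("grey",H[...,1]<50),("wood",(abs(H[...,0]-15)<3)&(H[...,1]>100)&(H[...,1]<143)&(H[...,2]>190 if nm=="scene" else H[...,2]>60))):
        n,l,st,ce=cv2.connectedComponentsWithStats(m.astype(np.uint8),connectivity=8)
        print(nm,k,[((st[i]+[x0,y0,0,0,0]).tolist(),(ce[i]+[x0,y0]).round(1).tolist()) for i in range(1,n) if 40<st[i,4]<1500])
for b in([.512,.392,.012],[.52,.392,.012]): print(b,[[np.round(proj(c,np.array(b)+[0,0,q]),0).tolist() for q in(.13,.022,0)] for c in(t,s)])
E
python3 bl.py
```

```text
top grey [([88, 205, 19, 18, 239], [98.3, 213.8]), ([147, 283, 18, 7, 80], [157.1, 286.0])]
top wood []
scene grey [([340, 152, 14, 16, 165], [346.3, 159.5]), ([400, 194, 21, 18, 240], [410.1, 204.0])]
scene wood [([414, 160, 9, 11, 66], [418.2, 164.9]), ([409, 172, 23, 28, 131], [415.2, 185.2]), ([370, 234, 83, 1, 83], [411.0, 234.0])]
[0.512, 0.392, 0.012] [[[61.0, 211.0], [85.0, 218.0], [89.0, 219.0]], [[430.0, 159.0], [421.0, 196.0], [420.0, 204.0]]]
[0.52, 0.392, 0.012] [[[61.0, 207.0], [85.0, 214.0], [89.0, 216.0]], [[431.0, 161.0], [422.0, 199.0], [421.0, 206.0]]]
```

```bash
cat > lp.py <<'E'
from h import *
np.set_printoptions(precision=4,suppress=True)
t=vision.camera("top"); s=vision.camera("scene")
print(two(t,(98.3,213.8),s,(410.1,203.0)), "knob ray at .142",plane(s,418.2,162,.142))
E
python3 lp.py
python3 -m inch '[[[0,0,0],[-0.002,-0.008,0.05],0],[[0,0,0],[0,0,0.07],0],[[0,0,0],[0,0,0.07],0],[[0,0,0],[0,0,0.07],0],[[0,0,0],[0,0,0.06],0],[[0,0,0],[0,0,0.045],0],[[0,0,0],[0,0,0],0],[[0,0,0],[0,0,0],0]]' | egrep 'eef|ft'
python3 -m inch '[[[0,0,0],[0,0,0],0.3],[[0,0,0],[0,0,0],0.45],[[0,0,0],[0,0,0],0.5],[[0,0,0],[0,0,0],0.55],[[0,0,0],[0,0,0],0.6],[[0,0,0],[0,0,0],0.8],[[0,0,0],[0,0,0],1],[[0,0,0],[0,0,0],1]]'
python3 -m inch '[[[0,0,0],[0,0,-0.01],1],[[0,0,0],[0,0,-0.03],1],[[0,0,0],[0,0,-0.06],1],[[0,0,0],[0,0,-0.07],1],[[0,0,0],[0,0,-0.07],1],[[0,0,0],[0,0,-0.07],1],[[0,0,0],[0,0,-0.06],1],[[0,0,0],[0,0,-0.04],1],[[0,0,0],[0,0,0],1],[[0,0,0],[0,0,0],1]]'
python3 -c "
from h import *
go([.47,.30,.24],3.0702); c=vision.camera('wrist'); print(foot(c))"
```

```text
(array([0.5208, 0.365 , 0.0207]), np.float64(0.0007721177507774706)) knob ray at .142 [0.5226 0.3632 0.142 ]
eef_pos: [0.6354, -0.0952, 0.1211]
ft_force: [0.3, 0.6, 0.3]
clock: 51.08
eef_pos: [0.637, -0.0966, 0.1234]
tool_rot: [0.036, 0.999, -0.0, 0.002]
ft_force: [-0.7, -2.0, 5.7]
grip_width: 0.0173
grasp_force: 58.4
clock: 51.92
eef_pos: [0.636, -0.0959, 0.2447]
tool_rot: [0.036, 0.999, 0.0, 0.001]
ft_force: [0.8, 0.2, -4.5]
grip_width: 0.0174
grasp_force: 58.6
turn [0.     0.0002 0.    ] shift [0.6461 1.2769 0.0157] clock 51.92
[([223, 116, 62, 105, 3342], [254.4, 173.6]), ([199, 228, 44, 57, 1008], [220.8, 246.0])]
```

```bash
python3 -m inch '[[[0,0,0],[0.01,0.02,0],1],[[0,0,0],[0.022,0.043,0],1],[[0,0,0],[0.032,0.064,0],1],[[0,0,0],[0.032,0.064,0],1],[[0,0,0],[0.032,0.064,0],1],[[0,0,0],[0.032,0.064,0],1],[[0,0,0],[0.032,0.064,0],1],[[0,0,0],[0.032,0.064,0],1],[[0,0,0],[0.032,0.064,0],1],[[0,0,0],[0.032,0.064,0],1]]' | egrep 'eef|rot'
python3 -m inch '[[[0,0,0],[0.032,0.064,0],1],[[0,0,0],[0.032,0.064,0],1],[[0,0,0],[0.032,0.064,0],1],[[0,0,0],[0.032,0.064,0],1],[[0,0,0],[0.032,0.064,0],1],[[0,0,0],[0.032,0.064,0],1],[[0,0,0],[0.032,0.064,0],1],[[0,0,0],[0.032,0.064,0],1],[[0,0,0],[0.032,0.064,0],1],[[0,0,0],[0.032,0.064,0],1]]' | egrep 'eef|rot'
python3 -m inch '[[[0,0,0],[0.022,0.043,0],1],[[0,0,0],[0.01,0.02,0],1],[[0,0,0],[0,0,0],1],[[0,0,0],[0,0,0],1]]' | egrep 'eef|rot|gr'
python3 -c "
from h import *
go([.47,.30,.13],3.0702)"; python3 bl.py
```

```text
eef_pos: [0.5602, 0.0834, 0.2429]
tool_rot: [0.036, 0.999, -0.0, -0.001]
eef_pos: [0.4781, 0.2813, 0.243]
tool_rot: [0.035, 0.999, -0.001, -0.001]
eef_pos: [0.4712, 0.2997, 0.2436]
tool_rot: [0.035, 0.999, -0.001, -0.0]
grip_width: 0.0172
grasp_force: 58.7
turn [-0.0003 -0.0001  0.0001] shift [0.004  0.0008 0.3788] clock 53.97
top grey [([147, 283, 18, 7, 81], [157.1, 286.1])]
top wood []
scene grey [([376, 140, 20, 18, 257], [385.2, 149.6]), ([340, 152, 14, 16, 168], [346.2, 159.4]), ([401, 194, 20, 18, 238], [410.1, 204.1])]
scene wood [([384, 130, 7, 15, 57], [387.8, 137.0]), ([414, 160, 9, 11, 64], [418.2, 164.8]), ([409, 172, 23, 28, 127], [415.3, 185.3]), ([370, 234, 83, 1, 83], [411.0, 234.0])]
[0.512, 0.392, 0.012] [[[61.0, 211.0], [85.0, 218.0], [89.0, 219.0]], [[430.0, 159.0], [421.0, 196.0], [420.0, 204.0]]]
[0.52, 0.392, 0.012] [[[61.0, 207.0], [85.0, 214.0], [89.0, 216.0]], [[431.0, 161.0], [422.0, 199.0], [421.0, 206.0]]]
```

L is still standing in place. Lower R.

```bash
python3 -m inch '[[[0,0,0],[0.002,0,0.03],1],[[0,0,0],[0,0,0.06],1],[[0,0,0],[0,0,0.07],1],[[0,0,0],[0,0,0.07],1],[[0,0,0],[0,0,0.06],1],[[0,0,0],[0,0,0.05],1],[[0,0,0],[0,0,0.03],1],[[0,0,0],[0,0,0],1],[[0,0,0],[0,0,0],1]]' | egrep 'eef|ft'
for k in 1 2 3 4 5; do python3 -m inch '[[[0,0,0],[0,0,0.005],1],[[0,0,0],[0,0,0],1]]' | egrep 'eef|ft'|tr '\n' ' ';echo; done
```

```text
eef_pos: [0.4711, 0.2995, 0.1331]
ft_force: [-0.3, -0.1, -3.4]
eef_pos: [0.472, 0.3005, 0.1331] ft_force: [0.0, -0.2, -2.8] 
eef_pos: [0.4715, 0.3003, 0.131] ft_force: [-0.6, -0.4, -2.4] 
eef_pos: [0.4711, 0.3001, 0.129] ft_force: [0.1, 0.4, -3.8] 
eef_pos: [0.471, 0.3, 0.1272] ft_force: [0.2, 0.6, -3.7] 
eef_pos: [0.471, 0.3, 0.1256] ft_force: [0.1, -1.2, -3.6]
```

```bash
for k in 1 2 3 4; do python3 -m inch '[[[0,0,0],[0,0,0.004],1],[[0,0,0],[0,0,0],1]]' | egrep 'eef|ft'|tr '\n' ' ';echo; done
```

```text
eef_pos: [0.4711, 0.3, 0.1245] ft_force: [-0.6, 0.7, -4.0] 
eef_pos: [0.4711, 0.3, 0.1233] ft_force: [0.6, 0.5, -3.9] 
eef_pos: [0.4711, 0.3, 0.1221] ft_force: [1.1, -0.7, -3.2] 
eef_pos: [0.4713, 0.3001, 0.1214] ft_force: [-1.1, -0.1, -1.9]
```

```bash
python3 -m inch '[[[0,0,0],[0,0,0.004],1],[[0,0,0],[0,0,0],1]]' | egrep 'eef|ft'|tr '\n' ' '
python3 -m inch '[[[0,0,0],[0,0,0],0.58],[[0,0,0],[0,0,0],0.56],[[0,0,0],[0,0,0],0.55],[[0,0,0],[0,0,0],0.545],[[0,0,0],[0,0,0],0.54],[[0,0,0],[0,0,0],0.535],[[0,0,0],[0,0,0],0.53],[[0,0,0],[0,0,0],0.52],[[0,0,0],[0,0,0],0.5],[[0,0,0],[0,0,0],0.46]]' | egrep 'eef|ft|gr'
python3 -m inch '[[[0,0,0],[0,0,0],0.4],[[0,0,0],[0,0,0],0.3],[[0,0,0],[0,0,0],0.1],[[0,0,0],[0,0,0],0],[[0,0,0],[0,0,0],0],[[0,0,0],[0,0,-0.03],0],[[0,0,0],[0,0,-0.07],0],[[0,0,0],[0,0,-0.09],0],[[0,0,0],[0,0,-0.09],0],[[0,0,0],[0,0,-0.09],0]]' | egrep 'eef|ft|width'
python3 -m inch '[[[0,0,0],[0,-0.03,-0.05],0],[[0,0,0],[0,-0.06,0],0],[[0,0,0],[0,-0.07,0],0],[[0,0,0],[0,-0.07,0],0],[[0,0,0],[0,-0.07,0],0],[[0,0,0],[0,-0.07,0],0],[[0,0,0],[0,-0.07,0],0],[[0,0,0],[0,-0.07,0],0],[[0,0,0],[0,-0.07,0],0],[[0,0,0],[0,-0.07,0],0]]' | egrep 'eef|ft|clock'
python3 -m inch '[[[0,0,0],[0,-0.07,0],0],[[0,0,0],[0,-0.07,0],0],[[0,0,0],[0,-0.07,0],0],[[0,0,0],[0,-0.04,0],0],[[0,0,0],[0,0,0],0],[[0,0,0],[0,0,0],0]]' | egrep 'eef|ft|clock'
python3 bl.py; python3 st.py s4.png L,.521,.365,.012 R,.479,.300,.012
```

```text
eef_pos: [0.4719, 0.3003, 0.1214] ft_force: [-0.9, -1.0, 4.6] eef_pos: [0.4711, 0.3002, 0.1196]
ft_force: [-0.6, -0.4, -0.1]
grip_width: 0.0231
grasp_force: 0.0
eef_pos: [0.4709, 0.3, 0.2328]
ft_force: [0.9, 1.0, 0.2]
grip_width: 0.0424
clock: 58.98
eef_pos: [0.4571, 0.1046, 0.2469]
ft_force: [-0.1, 0.4, -0.2]
clock: 59.48
eef_pos: [0.452, 0.0304, 0.2467]
ft_force: [-0.2, 0.1, 0.0]
top grey [([88, 205, 19, 18, 239], [98.3, 213.8]), ([115, 224, 19, 17, 213], [124.6, 232.8])]
top wood []
scene grey [([340, 152, 14, 16, 165], [346.2, 159.4]), ([371, 181, 18, 17, 225], [378.9, 190.4]), ([400, 194, 21, 18, 246], [409.8, 204.0])]
scene wood [([381, 148, 9, 10, 58], [385.4, 152.1]), ([378, 159, 9, 28, 101], [382.2, 172.5]), ([414, 161, 9, 9, 61], [418.1, 164.8]), ([410, 172, 22, 28, 125], [415.4, 185.3]), ([370, 234, 83, 1, 83], [411.0, 234.0])]
[0.512, 0.392, 0.012] [[[61.0, 211.0], [85.0, 218.0], [89.0, 219.0]], [[430.0, 159.0], [421.0, 196.0], [420.0, 204.0]]]
[0.52, 0.392, 0.012] [[[61.0, 207.0], [85.0, 214.0], [89.0, 216.0]], [[431.0, 161.0], [422.0, 199.0], [421.0, 206.0]]]
L top [([74, 205], [15, 141, 121]), ([87, 210], [15, 149, 53]), ([98, 214], [17, 155, 66])]
L scene [([419, 162], [15, 117, 215]), ([414, 183], [15, 119, 205]), ([410, 203], [175, 17, 193])]
R top [([105, 222], [16, 137, 119]), ([116, 225], [171, 17, 106]), ([125, 228], [8, 35, 108])]
R scene [([386, 151], [17, 111, 234]), ([383, 172], [14, 118, 219]), ([380, 192], [10, 27, 173])]
```

```bash
python3 -c "
from workcell import workorder
print(workorder.job_done())"
```

```text
the job is handed in; nothing more can be done
None
```

The job is handed in: both tampers present were stood on the grate, the treadle was pressed to its stop, held for over a second and released, and both now stand upright on the board; one of them sat about 3 cm from where I released it, probably the announced knock, but was still upright and on the board.

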